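# Clear a dial blank and index it three clicks

## Task

With the wooden scraper block, scrape all four brass offcuts off the dial blank of the dividing head into its catch tray, keeping your fingers off them, and set the block down on the bench clear of the head. Then push the head's ratchet lever counter-clockwise (seen from above), in one stroke, for exactly three clicks, which brings up the next hour mark, and finish still holding the handle at the third click against the lever's return spring. Do not turn the dial before it is clear, never go on towards a fourth click, and leave the other tools on the bench where they are.

Things in the scene. Friction and masses are not known exactly. Their poses are not given: they have to be found in the camera images.
- dial_face (a point): Centre of the top of the silvery dial blank, a flat disc 132 mm across, its top 71 mm above the bench, on the round table of the dividing head (grey cast machine, toothed ratchet wheel under the table). At the start x points away from the robot, y to the catch tray; it turns with the dial. The lever lies on the -y side
- graver_slide (a point): Top of the head's graver slide, a post 105 mm high with a graver pointing at the dial; it stands on the dial's far (+x) side, nothing of it nearer than 94 mm to the dial's axis. Fixed
- tray (a point): Centre of the inner floor of the open aluminium catch tray, fixed to the head, 108 mm from the dial's axis; inside 195 mm (x) by 110 mm (y), rim 16 mm above its floor, floor 2.5 mm above the bench. Its near wall is tucked 16 mm under the dial's rim: what is pushed over that rim along +y drops in. Its axes are the head's and never turn
- handle (a point): Middle of the lever's upright round wooden handle, 22 mm across, 70 mm tall, its top 105 mm above the bench, 150 mm from the dial's axis at the end of a flat steel bar (16 mm wide, top 35 mm above the bench) that swings level about that axis. Can be pinched from above or pushed
- lever_arm (a joint): Lever angle, rad, growing counter-clockwise from above (handle away from the robot). Rests on a stop set anywhere from -0.13 to -0.02; a spring pulls it back (3 to 4 N at the handle). At about 0 its pawl meets a tooth and drives the wheel angle for angle: the handle then takes about 5 N, rising to about 10 N before each click and dropping 4 to 6 N as it falls. Ends at 1.0
- ratchet (a joint): Angle of ratchet wheel and dial, rad, 0 at the start, growing counter-clockwise. 36 teeth, a click each 0.175 rad: the holding pawl drops behind the next tooth at about 0.15, 0.33 and 0.50, and the wheel then sits at about 0.17, 0.34 and 0.52. It can fall back to its last click, never past it; when the lever is let go the lever alone springs back
- scraper_mid (a point): Middle of the scraper block: wood, 110 mm long (x), 20 mm thick (y; 24 mm at the foot, which has brass strips 14 mm high on both long faces), 46 mm tall, standing upright on the bench, this point 23 mm above its flat underside; 0.1 to 0.18 kg. Grip it across its thickness in the upper half, so that the fingertips stay above the offcuts
- chip0_mid (a point): Middle of a brass offcut (bar 19 x 10 mm, 7 mm thick) lying loose on the dial blank, within 50 mm of its centre; 11 g
- chip1_mid (a point): Middle of a brass offcut (round slug 15 mm across, 7 mm thick) lying loose on the dial blank, within 50 mm of its centre; 11 g
- chip2_mid (a point): Middle of a brass offcut (square 14 x 13 mm, 7 mm thick) lying loose on the dial blank, within 50 mm of its centre; 11 g
- chip3_mid (a point): Middle of a brass offcut (L shape 16 x 14 mm, 7 mm thick) lying loose on the dial blank, within 50 mm of its centre; 11 g
- pliers_flat_mid (a point): Flat-nose pliers with yellow handles, about 135 x 60 x 14 mm, lying on the bench (middle); leave it alone
- pliers_round_mid (a point): Slim-nosed pliers with yellow handles, about 135 x 60 x 14 mm, lying on the bench (middle); leave it alone
- flat_file_mid (a point): Flat file with a wooden handle, about 255 mm long, lying on the bench (middle); leave it alone
- bench_pin_mid (a point): Wooden bench pin with a V notch and a steel cap, 125 x 60 x 26 mm, lying on the bench (middle); leave it alone
- loupe_mid (a point): Black eye loupe, 36 mm across, 30 mm high (middle); leave it alone
- wax_cake_mid (a point): Lump of beeswax, 46 mm across, 22 mm high (middle); leave it alone
- ring_dish_mid (a point): White dish, 90 mm across, 26 mm high (middle); leave it alone
Things that resemble listed ones, but are neither listed nor needed, are in the scene too. What is shaped like the part that bears scraper_mid but blue or green is not meant.

How it is judged (in metres and radians):
On the way, in this order (a step that is already met when the one before it is completed fails the run):
1. all four offcuts lie in the catch tray (x of chip0_mid in the frame of tray between -0.1 and 0.1 m and y of chip0_mid in the frame of tray between -0.0575 and 0.0575 m and z of each of chip0_mid, chip1_mid, chip2_mid, chip3_mid in the frame of tray below 0.02 m and x of chip1_mid in the frame of tray between -0.1 and 0.1 m and y of chip1_mid in the frame of tray between -0.0575 and 0.0575 m and x of chip2_mid in the frame of tray between -0.1 and 0.1 m and y of chip2_mid in the frame of tray between -0.0575 and 0.0575 m and x of chip3_mid in the frame of tray between -0.1 and 0.1 m and y of chip3_mid in the frame of tray between -0.0575 and 0.0575 m), for 0.2 s.
2. the scraper block is let go on the bench, clear of the head (height (world z) of scraper_mid below 0.032 m and horizontal distance between scraper_mid and tray above 0.1 m and contact force between the fingers and scraper below 0.1 N and linear speed of scraper below 0.02 m/s), for 0.2 s.
3. the dial is three clicks on and the lever is held there (value of joint ratchet between 0.49 and 0.602 rad and value of joint lever_arm above 0.43 rad and contact force between the fingers and lever_arm above 1 N), for 0.3 s.
At the end, for the whole second after the job is handed in: Offcuts in the tray; block released on the bench (middle below 32 mm, over 100 mm from the tray's middle); ratchet at 0.490 to 0.602 rad (three clicks); lever in the same stroke, above 0.43 rad, with the fingers pressing on it by over 1 N (all of step 1 and all of step 2 and all of step 3); the arm keeps its last pose, push and grip.
It fails at once if the dial is pushed well past the third click (value of joint ratchet above 0.654 rad).
It fails at once if the dial is turned while offcuts are still on it (value of joint ratchet above 0.122 rad and height (world z) of any of chip0_mid, chip1_mid, chip2_mid, chip3_mid above 0.06 m).
It fails at once if an offcut is handled with the fingers (contact force between the fingers and chip0 above 0.5 N or contact force between the fingers and chip1 above 0.5 N or contact force between the fingers and chip2 above 0.5 N or contact force between the fingers and chip3 above 0.5 N).
It fails at once if another thing on the bench is pushed away (distance of any of pliers_flat_mid, pliers_round_mid, flat_file_mid, bench_pin_mid, loupe_mid, wax_cake_mid, ring_dish_mid from where it was at the start of the episode above 0.03 m).
It also fails if it takes over 72 s, if anything falls off the work surface, if the arm or the gripper's body presses on something with over 40 N, if the wrist force passes 120 N, or if a joint passes its speed limit or range.

## Robot

A 6-joint arm with a two-finger parallel gripper is mounted at the origin on the work surface. World frame = base frame: x ahead of the robot, y to its left, z up, the work surface at z = 0. Lengths are in m, angles in degrees, forces in N, time in s.
With the tool pointing down it reaches from about 0.35 to 0.875 m from the base axis. Payload 4.2 kg.
Tool frame: the origin (TCP) lies midway between the tips of the shut fingers; the grasp point (between the pads) lies r.pinch_z behind it (r.pinch_z is the distance from the TCP to the grasp point, in m); z points along the fingers, y is the direction in which the jaws open and shut (so a half turn about z gives the same grasp; the last joint's range is limited). The gripper opens to 87 mm and grips with 3 to 60 N. Pads are 19 mm wide; open, the fingers measure 117 mm over their backs; the gripper's body (75 mm by 190 mm) begins 51 mm behind the grasp point.
Start: joints at [88.728, 22.042, 0.453, 0, -68.411, -14.817], TCP at [0.173, 0.601, 0.223] pointing down, gripper open.
Joint ranges: [-179.83, 179.83], [-69.29, 118.12], [-61.27, 80.66], [-181.25, 117.63], [-171.15, -9.14], [-177.46, 177.46]. Speed limits (degrees/s): [159.86, 159.86, 180, 180, 180, 180].

## Interface

Orientations are given as a 3x3 rotation matrix whose columns are the frame's x, y, z axes.
In Python, from station import r gives the robot as it stands. The module is installed in compiled form; this text tells all that it offers.
- The arm moves only by the tool play_rows, never from a script. Its argument "deltas" is a list of rows, each a list of 7 numbers: the shift along the tool's x, y, z in units of 25 mm (1.0 is 25 mm), then the turn, a rotation vector about the tool's x, y, z in units of 5 degrees (1.0 is 5 degrees), then the finger opening in mm, from 0 to 87. In form: [[tx, ty, tz, wx, wy, wz, fingers], ...]. A call has 1 to 12 rows; each row is the pose to reach, as a shift and turn from the pose commanded when the call began, along the tool's axes at that moment; what a row does not reach only later rows make up. A row lasts 1/10 s, in which the tool goes at most 50 mm and 8.59 degrees, less where a joint would pass 70% of its speed; a pose out of reach is approached as far as the arm can. A call with a gripper value outside its range is refused whole. The fingers move at their own pace and stop on an object; the grip force is fixed at half the most. Time passes only in rows, so rows that repeat a pose let the fingers close. It gives the time, the measured TCP pose, the force and the opening at its end, in the units of the state.
- r.sense(): the state, without advancing time (a new reading comes with each control period).
- r.capture(name): name is "side" or "top"; returns a dict with "pixels" (400x640x3 uint8, red, green, blue), "camera_matrix" (3x3 intrinsics, pixels), "k1" (the pictures are not rectified: a ray, as slopes to the right and down, at radius r is drawn at 1 + k1 r^2 times it, then the intrinsics apply), "R" (3x3) and "t" (3): a world point X has camera coordinates R X + t. Camera axes: x right, y down, z forward; pixel columns grow to the right and rows downward; lengths in m; the calibration is good to about 2 mm. A picture is of the moment at which its call begins. There is no depth.
- r.finish_job(): hands the job in, once; it reports no verdict.
Trained networks look in the newest picture that a camera, given by its name, has taken for a name from the list of things; names that differ only in an ending like _2 or _b are one class to them, and where a whole thing is asked for, a point or a joint stands for the part that bears it (a point fixed in the world has none). Each returns a list of dicts, best first, with "score" (0 to 1); they miss things now and then, are a little off and sometimes report something else, mostly with a low value. They report only what shows in the picture. A call takes as long as a camera call. They do not tell look-alikes from the thing itself.
- r.spot_in(camera, target): "centre" ([x, y, z] in m, in world coordinates, good to about 4 mm: the middle of the surface that is visible of it).
- r.cut_out(camera, target): "region" (400x640 bool, what is visible of it).
The state is a dict: "time_s": time; "joints": joint angles; "joint_velocities": joint speeds; "effort": joint torques, N m; "tcp_pos": TCP position; "ee_rot": TCP orientation; "wrist_force": force on the tool from outside, world axes, zero at the start; "moment": the same for the moment, N m; "gripper_width": opening from 0.0 (shut) to 1.0 (fully open).
Only numpy, scipy, OpenCV 4.12 (cv2) and the standard library are available. Lean on these libraries where they do the work, as an engineer would, in place of code of your own. Each camera call takes 0.05 s, during which the arm holds its last target.

## Working session

There is one attempt and no reset: what is moved stays moved. The work goes in short steps, Python scripts to look and compute and a tool call to move; the robot and the scene stay as the last step left them, time stands still between calls to the robot, and variables do not carry over. Pictures are saved under pics/ and viewed, and the job is handed in when it is done.

Besides the shell and the picture viewer there is one more tool, called after "Call:" as name(argument=value, ...) on one line, values as JSON. play_rows: Moves the arm, as the interface text tells. Its arguments: {"type":"object","properties":{"deltas":{"type":"array","items":{"type":"array","items":{"type":"number"}}}},"required":["deltas"]}

```bash
mkdir -p pics; ls
python3 - <<'E'
from station import r
import cv2
s=r.sense()
for k,v in s.items(): print(k,v)
print(r.pinch_z)
for n in("side","top"):
    c=r.capture(n); cv2.imwrite(f"pics/{n}0.png",c["pixels"][:,:,::-1])
    print(n,c["camera_matrix"],c["k1"],c["R"],c["t"])
    for t in "dial_face graver_slide tray handle lever_arm scraper_mid chip0_mid chip1_mid chip2_mid chip3_mid pliers_flat_mid pliers_round_mid flat_file_mid bench_pin_mid loupe_mid wax_cake_mid ring_dish_mid".split():
        try: print(t,[(round(d["score"],2),[round(float(x),3) for x in d["centre"]]) for d in r.spot_in(n,t)][:4])
        except Exception as e: print(t,e)
E
```

```text
pics
time_s 0.0
joints [ 8.87289245e+01  2.20923957e+01  3.79247867e-01 -2.95068905e-02
 -6.84122604e+01 -1.48156580e+01]
joint_velocities [-0.01118408 -0.09313978  0.04796395  0.03043729  0.05317442 -0.03948422]
effort [-6.95388881e-04 -3.90670896e+01  1.87398702e+01  4.21993509e+00
  1.07351015e-02 -2.10726162e-04]
tcp_pos [0.17300406 0.59994067 0.22143743]
ee_rot [[ 9.60790699e-01 -2.77274151e-01 -5.27302497e-04]
 [-2.77274636e-01 -9.60788236e-01 -2.17757718e-03]
 [ 9.71598279e-05  2.23840351e-03 -9.99997490e-01]]
wrist_force [-0.22924373 -0.21258881 -0.04095261]
moment [-0.00263212  0.02540352  0.0323668 ]
gripper_width 1.000394352957538
0.0187
side [[454.61777316   0.         317.15371297]
 [  0.         454.61777316 198.179696  ]
 [  0.           0.           1.        ]] 0.017216818865792714 [[ 0.93992969 -0.34131478 -0.00603323]
 [-0.18194453 -0.48593731 -0.85484567]
 [ 0.28883969  0.80459254 -0.51884726]] [-0.47708913  0.18696897  1.4221052 ]
dial_face [(0.77, [0.54, 0.029, 0.073])]
graver_slide [(0.61, [0.553, 0.016, 0.015])]
tray [(0.87, [0.551, 0.014, 0.013])]
handle [(0.
[... 999 characters left out ...]
79463]
dial_face [(0.66, [0.541, 0.054, 0.071])]
graver_slide [(0.95, [0.556, 0.056, 0.011])]
tray [(0.58, [0.558, 0.062, 0.011])]
handle [(0.55, [0.518, -0.067, 0.038])]
lever_arm []
scraper_mid [(0.81, [0.351, -0.126, 0.046]), (0.75, [0.417, -0.448, 0.05]), (0.6, [0.339, -0.298, 0.042]), (0.49, [0.483, -0.338, 0.04])]
chip0_mid []
chip1_mid []
chip2_mid []
chip3_mid []
pliers_flat_mid [(0.61, [0.614, -0.351, 0.013]), (0.35, [0.483, -0.337, 0.041])]
pliers_round_mid [(0.46, [0.341, 0.467, 0.013])]
flat_file_mid [(0.5, [0.715, -0.33, 0.012])]
bench_pin_mid []
loupe_mid [(0.67, [0.516, -0.064, 0.034])]
wax_cake_mid [(0.59, [0.515, -0.194, 0.016])]
ring_dish_mid [(0.92, [0.664, 0.373, 0.017])]
```

View pics/side0.png

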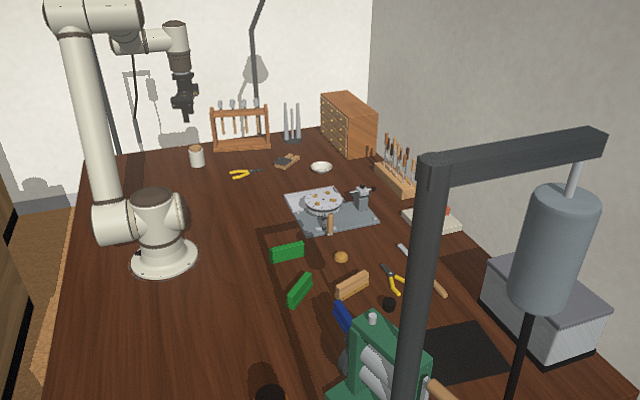

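View pics/top0.png

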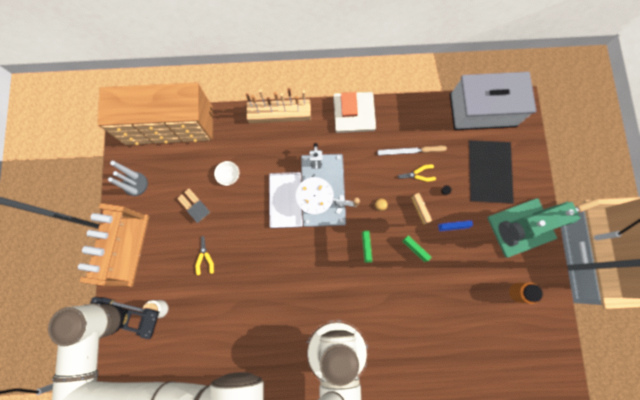

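```bash
cat > h.py <<'E'
import numpy as np, cv2
def proj(c,X):
    X=np.atleast_2d(np.asarray(X,float)); p=X@np.array(c["R"]).T+c["t"]; s=p[:,:2]/p[:,2:]
    s=s*(1+c["k1"]*(s**2).sum(1,keepdims=True)); K=np.array(c["camera_matrix"])
    return s@K[:2,:2].T+K[:2,2]
def back(c,uv,z):
    K=np.array(c["camera_matrix"]); s=(np.atleast_2d(np.asarray(uv,float))-K[:2,2])/[K[0,0],K[1,1]]
    u=s.copy()
    for _ in range(20): u=s/(1+c["k1"]*(u**2).sum(1,keepdims=True))
    R=np.array(c["R"]);d=np.c_[u,np.ones(len(u))]@R; o=-R.T@c["t"]
    return o+d*((z-o[2])/d[:,2:])
def crop(c,x0,y0,x1,y1,f,name):
    cv2.imwrite(name,cv2.resize(c["pixels"][y0:y1,x0:x1,::-1],None,fx=f,fy=f,interpolation=cv2.INTER_CUBIC))
E
python3 - <<'E'
from station import r
from h import *
import pickle
S=r.capture("side");T=r.capture("top");pickle.dump((S,T),open("c0.pkl","wb"))
crop(T,260,140,380,240,6,"pics/t1.png");crop(S,265,170,395,260,6,"pics/s1.png")
crop(T,350,150,480,250,6,"pics/t2.png");crop(S,260,225,460,325,4,"pics/s2.png")
E
```

```text
(no output)
```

View pics/t1.png

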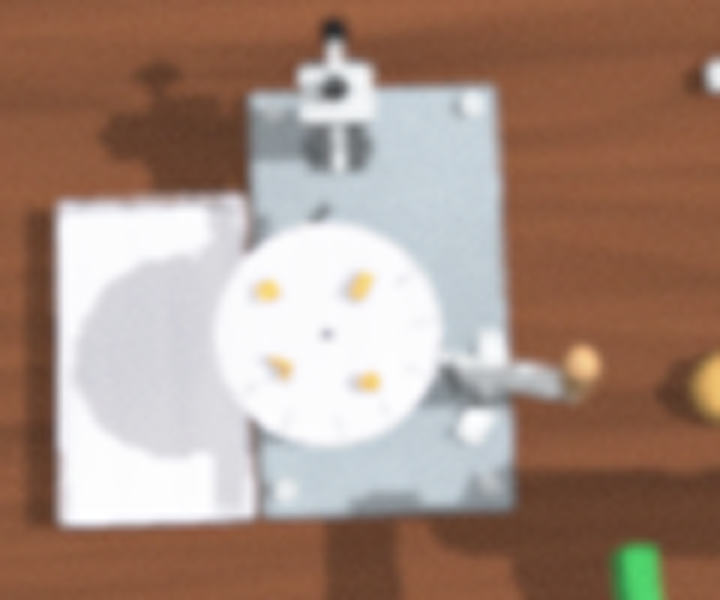

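View pics/s1.png

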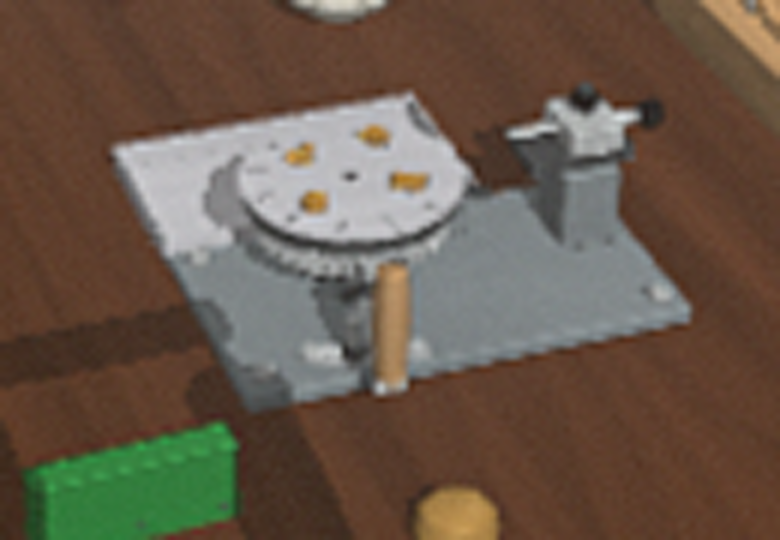

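View pics/t2.png

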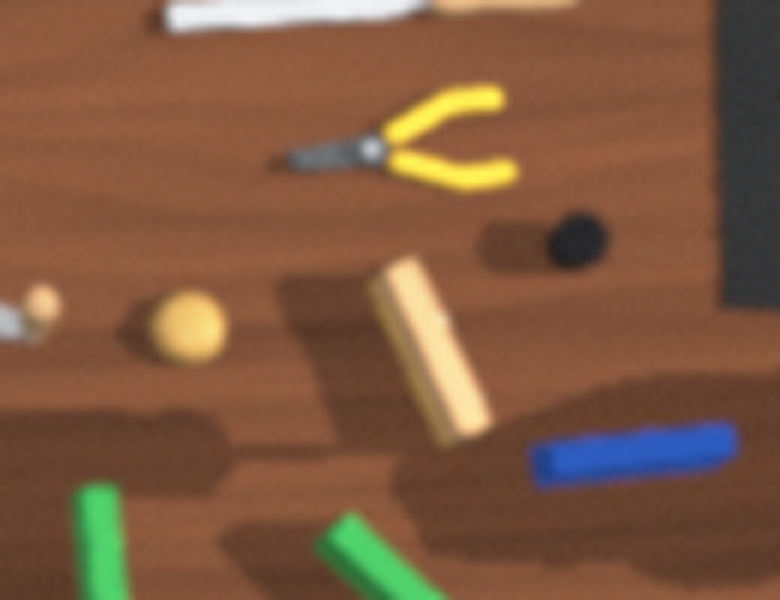

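View pics/s2.png

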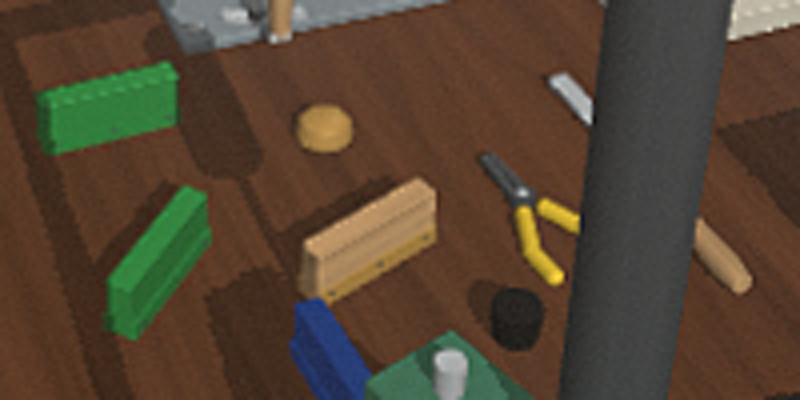

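```bash
cat >> h.py <<'E'
def full(p,x0,y0,f): return (np.atleast_2d(np.asarray(p,float))+.5)/f-.5+[x0,y0]
def tri(c1,u1,c2,u2):
    from scipy.optimize import least_squares
    f=lambda X:np.r_[proj(c1,X)[0]-u1,proj(c2,X)[0]-u2]
    s=least_squares(f,[.5,0,.05]); return s.x,np.abs(s.fun).max()
E
python3 - <<'E'
from h import *; import pickle
np.set_printoptions(precision=4,suppress=True)
S,T=pickle.load(open("c0.pkl","rb"))
t1=lambda p:full(p,260,140,6); s1=lambda p:full(p,265,170,6)
t2=lambda p:full(p,350,150,6); s2=lambda p:full(p,260,225,4)
print("hub T",back(T,t1([[327,334]]),.071),"ell",back(T,t1([[328,334]]),.071),"S",back(S,s1([[350,176]]),.071))
print(tri(T,t1([327,334])[0],S,s1([350,176])[0]))
print("dial edges",back(T,t1([[214,334],[442,334],[328,222],[328,447]]),.071))
print("handle T",back(T,t1([[585,360]]),.105),"S",back(S,s1([[395,267]]),.105),tri(T,t1([585,360])[0],S,s1([395,267])[0]))
print("tray",back(T,t1([[57,203],[243,196],[60,525],[256,519]]),.0185))
print("base",back(T,t1([[248,92],[494,87],[513,512],[258,517]]),.01))
print("chips",back(T,t1([[266,290],[361,285],[280,368],[369,382]]),.0765), back(S,s1([[300,155],[374,134],[315,201],[409,181]]),.0765))
sc=back(T,t2([[385,272],[415,257],[490,425],[455,440]]),.046);print("scr",sc,sc.mean(0))
d=sc[2]+sc[3]-sc[0]-sc[1];print(np.degrees(np.arctan2(d[1],d[0])),np.linalg.norm(d)/2,np.linalg.norm(sc[0]-sc[1]))
ss=back(S,s2([[305,240],[422,180],[436,190],[318,252]]),.046);print("scrS",ss,ss.mean(0))
d=ss[1]+ss[2]-ss[0]-ss[3];print(np.degrees(np.arctan2(d[1],d[0])),np.linalg.norm(d)/2)
print("graver",back(T,t1([[335,100]]),.105),back(T,t1([[338,150]]),.09))
E
```

```text
hub T [[0.5439 0.0492 0.071 ]] ell [[0.5439 0.0486 0.071 ]] S [[0.5474 0.0496 0.071 ]]
(array([0.5455, 0.0488, 0.0714]), np.float64(0.458001908028848))
dial edges [[ 0.5475  0.1163  0.071 ]
 [ 0.5403 -0.0191  0.071 ]
 [ 0.6125  0.0451  0.071 ]
 [ 0.4759  0.052   0.071 ]]
handle T [[ 0.5133 -0.0994  0.105 ]] S [[ 0.5176 -0.0973  0.105 ]] (array([ 0.5149, -0.0998,  0.1066]), np.float64(0.5601010532883777))
tray [[0.6474 0.2131 0.0185]
 [0.6458 0.0973 0.0185]
 [0.4455 0.2171 0.0185]
 [0.4428 0.0982 0.0185]]
base [[ 0.7158  0.0915  0.01  ]
 [ 0.7108 -0.0639  0.01  ]
 [ 0.44   -0.0583  0.01  ]
 [ 0.4452  0.0972  0.01  ]]
chips [[0.5714 0.084  0.0765]
 [0.5714 0.0275 0.0765]
 [0.5237 0.0779 0.0765]
 [0.5125 0.0259 0.0765]] [[0.5252 0.0735 0.0765]
 [0.5743 0.0809 0.0765]
 [0.516  0.0226 0.0765]
 [0.574  0.0241 0.0765]]
scr [[ 0.5312 -0.3117  0.046 ]
 [ 0.5395 -0.3307  0.046 ]
 [ 0.4349 -0.3651  0.046 ]
 [ 0.427  -0.3433  0.046 ]] [ 0.4831 -0.3377  0.046 ]
-162.46542319372855 0.10955575621264194 0.020746635864566498
scrS [[ 0.4365 -0.3466  0.046 ]
 [ 0.5383 -0.3174  0.046 ]
 [ 0.543  -0.3306  0.046 ]
 [ 0.4403 -0.3608  0.046 ]] [ 0.4895 -0.3389  0.046 ]
16.2043835114828 0.10643616158891918
graver [[0.6778 0.0372 0.105 ]] [[0.6514 0.0369 0.09  ]]
```

```bash
cat > g.py <<'E'
import sys,numpy as np
from station import r
s=r.sense();R=np.array(s["ee_rot"]);p=np.array(s["tcp_pos"])
yaw=np.degrees(np.arctan2(R[1,0],R[0,0]))
np.set_printoptions(precision=4,suppress=True)
print("t",round(s["time_s"],2),"tcp",p,"yaw",round(yaw,2),"z",R[:,2],"F",np.array(s["wrist_force"]).round(2),"M",np.array(s["moment"]).round(3),"w",round(s["gripper_width"]*87,1),"j",np.array(s["joints"]).round(1))
a=[float(v) for v in sys.argv[1:]]
while len(a)>=4:
    q,a=a[:4],a[4:]
    dw=(q[3]-yaw+180)%360-180
    print(q,"delta",(R.T@(np.array(q[:3])-p)/.025).round(3),"wz",round(-dw/5,3))
E
python3 g.py .48 .15 .25 -96  .485 -.335 .15 -163
```

```text
t 1.9 tcp [0.1732 0.6005 0.2225] yaw -16.09 z [-0.  0. -1.] F [ 0.05  0.12 -0.41] M [ 0.001  0.024 -0.021] w 87.0 j [ 88.7  22.    0.5  -0.  -68.4 -14.8]
[0.48, 0.15, 0.25, -96.0] delta [16.787 13.913 -1.099] wz 15.982
[0.485, -0.335, 0.15, -163.0] delta [22.356 32.497  2.901] wz 29.382
```

Call:
play_rows(deltas=[[1.5,1.2,-0.2,0,0,1.5,87],[3,2.5,-0.4,0,0,3,87],[4.5,3.7,-0.6,0,0,4.5,87],[6,5,-0.8,0,0,6,87],[7.5,6.2,-1,0,0,7.5,87],[9,7.5,-1.1,0,0,9,87],[10.5,8.7,-1.1,0,0,10.5,87],[12,10,-1.1,0,0,12,87],[13.5,11.2,-1.1,0,0,13.5,87],[15,12.5,-1.1,0,0,15,87],[16.8,13.9,-1.1,0,0,16,87],[16.8,13.9,-1.1,0,0,16,87]])

```text
time_s: 3.1
tcp_pos: [0.4823, 0.1465, 0.2501]
ee_rot: [[-0.113, -0.994, 0.0], [-0.994, 0.113, -0.001], [0.001, -0.0, -1.0]]
wrist_force: [-0.3, -0.5, 0.2]
gripper_width: 1.001
```

```bash
python3 g.py .486 -.338 .15 -163
```

```text
t 3.1 tcp [0.4823 0.1465 0.2501] yaw -96.5 z [ 0.0003 -0.0007 -1.    ] F [-0.25 -0.52  0.24] M [ 0.169 -0.007 -0.049] w 87.1 j [ 35.4   9.  -13.6   0.  -67.4 -41.9]
[0.486, -0.338, 0.15, -163.0] delta [19.237 -2.339  4.015] wz 13.3
```

Call:
play_rows(deltas=[[1.6,-0.2,0,0,0,1.2,87],[3.3,-0.4,0,0,0,2.4,87],[5,-0.6,0,0,0,3.6,87],[6.7,-0.8,0,0,0,4.8,87],[8.4,-1,0.2,0,0,6,87],[10.1,-1.2,0.5,0,0,7.2,87],[11.8,-1.4,1,0,0,8.4,80],[13.5,-1.6,1.5,0,0,9.6,70],[15.2,-1.9,2.2,0,0,10.8,70],[17,-2.1,3,0,0,12,70],[19.24,-2.34,4,0,0,13.3,70],[19.24,-2.34,4,0,0,13.3,70]])

```text
time_s: 4.3
tcp_pos: [0.4861, -0.3369, 0.1469]
ee_rot: [[-0.956, -0.294, -0.004], [-0.294, 0.956, 0.002], [0.004, 0.003, -1.0]]
wrist_force: [-0.3, 0.4, -0.2]
gripper_width: 0.805
```

```bash
python3 - <<'E'
from station import r
from h import *
S=r.capture("side");T=r.capture("top")
crop(T,350,150,480,250,6,"pics/t3.png");crop(S,240,205,440,325,4,"pics/s3.png")
E
python3 g.py .486 -.338 .021 -163
```

```text
t 4.4 tcp [ 0.4868 -0.3352  0.1485] yaw -162.69 z [-0.0026  0.001  -1.    ] F [-0.23  0.48  0.62] M [ 0.089 -0.12   0.021] w 70.1 j [-18.9  22.4 -10.3  -0.  -57.4 -53.8]
[0.486, -0.338, 0.021, -163.0] delta [ 0.054 -0.105  5.1  ] wz 0.063
```

View pics/s3.png

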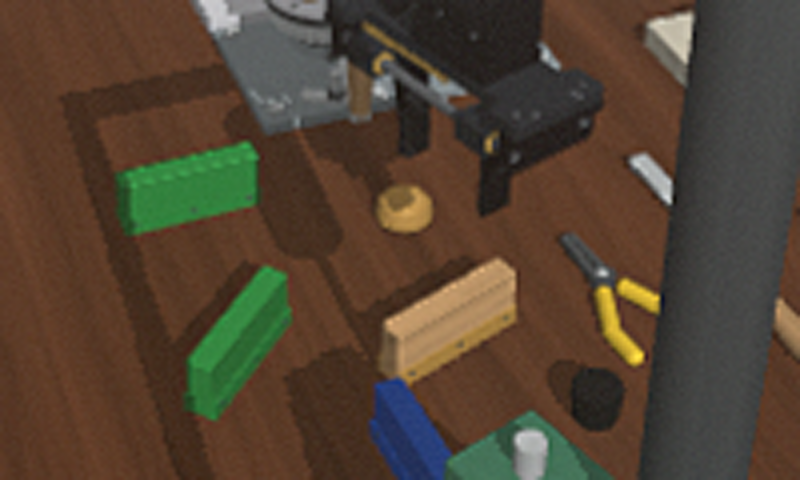

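View pics/t3.png

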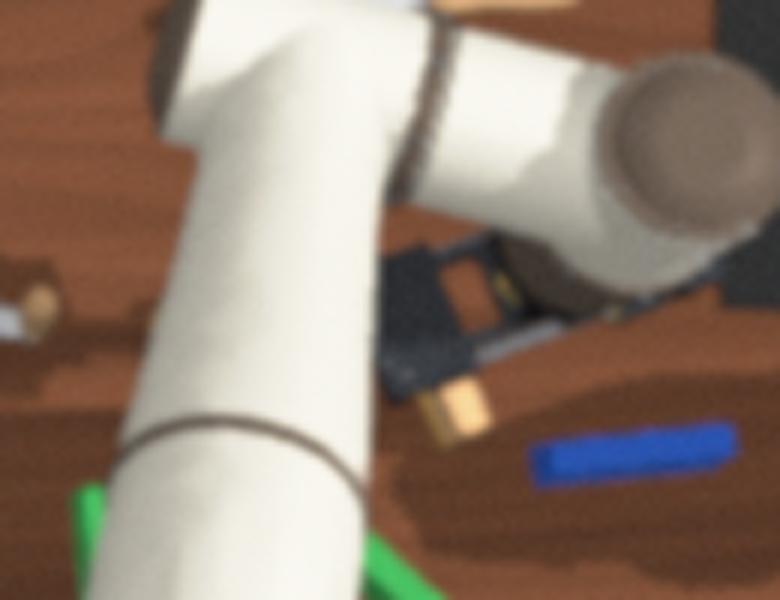

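Call:
play_rows(deltas=[[0.05,-0.1,1,0,0,0,70],[0.05,-0.1,2,0,0,0,70],[0.05,-0.1,3,0,0,0,70],[0.05,-0.1,3.8,0,0,0,70],[0.05,-0.1,4.4,0,0,0,70],[0.05,-0.1,4.8,0,0,0,70],[0.05,-0.1,5.05,0,0,0,70],[0.05,-0.1,5.05,0,0,0,70]])

```text
time_s: 5.2
tcp_pos: [0.4874, -0.3363, 0.0239]
ee_rot: [[-0.954, -0.301, -0.0], [-0.301, 0.954, 0.0], [0.0, 0.0, -1.0]]
wrist_force: [0.5, -0.1, 0.4]
gripper_width: 0.8
```

```bash
python3 g.py .486 -.338 .021 -163
python3 - <<'E'
from station import r
from h import *
S=r.capture("side")
crop(S,240,205,440,325,4,"pics/s4.png")
E
```

```text
t 5.2 tcp [ 0.4874 -0.3363  0.0239] yaw -162.51 z [-0.0002  0.0001 -1.    ] F [ 0.52 -0.1   0.44] M [ 0.069 -0.122  0.024] w 69.6 j [-18.9  30.9 -17.5  -0.  -41.7 -53.6]
[0.486, -0.338, 0.021, -163.0] delta [ 0.074 -0.048  0.115] wz 0.098
```

View pics/s4.png

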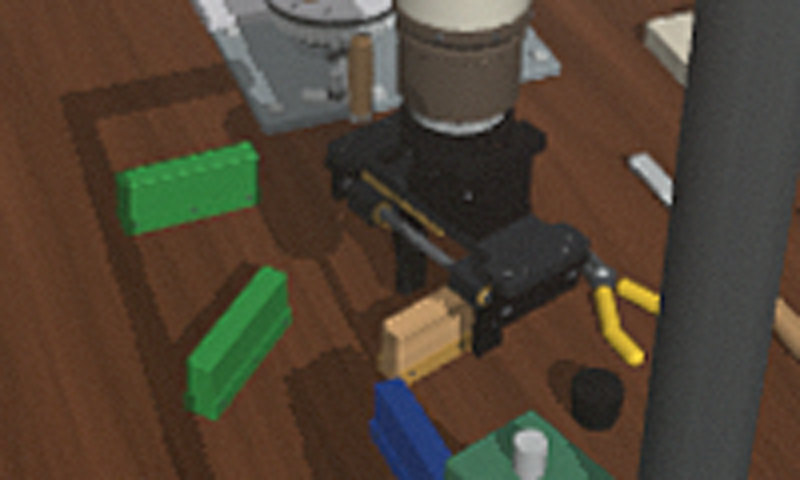

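Call:
play_rows(deltas=[[0,0,0.05,0,0,0.1,40],[0,0,0.05,0,0,0.1,25],[0,0,0.05,0,0,0.1,10],[0,0,0.05,0,0,0.1,5],[0,0,0.05,0,0,0.1,5],[0,0,0.05,0,0,0.1,5],[0,0,0.05,0,0,0.1,5],[0,0,0.05,0,0,0.1,5]])

```text
time_s: 6.05
tcp_pos: [0.4873, -0.3372, 0.0226]
ee_rot: [[-0.957, -0.291, 0.0], [-0.291, 0.957, -0.0], [-0.0, -0.0, -1.0]]
wrist_force: [-0.5, -0.6, 1.1]
gripper_width: 0.229
```

```bash
python3 g.py .486 -.338 .16 -163
```

```text
t 6.05 tcp [ 0.4873 -0.3372  0.0226] yaw -163.09 z [ 0.0003 -0.0002 -1.    ] F [-0.52 -0.63  1.1 ] M [-0.113 -0.175 -0.027] w 19.9 j [-19.   31.  -17.5   0.  -41.5 -54.1]
[0.486, -0.338, 0.16, -163.0] delta [ 0.057 -0.018 -5.495] wz -0.018
```

Call:
play_rows(deltas=[[0,0,-0.8,0,0,0,5],[0,0,-1.6,0,0,0,5],[0,0,-2.6,0,0,0,5],[0,0,-3.6,0,0,0,5],[0,0,-4.6,0,0,0,5],[0,0,-5.5,0,0,0,5],[0,0,-5.5,0,0,0,5]])

```text
time_s: 6.75
tcp_pos: [0.4888, -0.3378, 0.1633]
ee_rot: [[-0.957, -0.291, 0.006], [-0.291, 0.957, -0.003], [-0.005, -0.005, -1.0]]
wrist_force: [1.3, 0.3, -2.2]
gripper_width: 0.23
```

```bash
python3 g.py .5442 -.003 .16 178.6;  python3 - <<'E'
from station import r
from h import *
S=r.capture("side")
crop(S,240,165,440,325,4,"pics/s5.png")
E
```

```text
t 6.75 tcp [ 0.4888 -0.3378  0.1633] yaw -163.06 z [ 0.0061 -0.0029 -1.    ] F [ 1.31  0.28 -2.16] M [-0.004 -0.161  0.002] w 20.0 j [-19.   21.6  -9.2   0.  -58.8 -54.1]
[0.5442, -0.003, 0.16, 178.6] delta [-6.021 12.167  0.108] wz 3.668
```

View pics/s5.png

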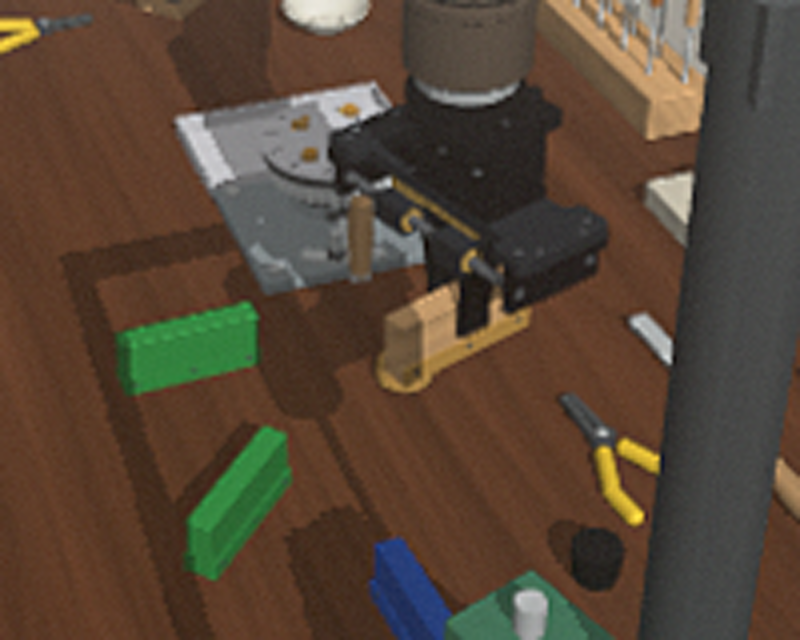

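Call:
play_rows(deltas=[[-0.4,0.8,0,0,0,0.3,5],[-1,2,0,0,0,0.7,5],[-1.6,3.2,0,0,0,1,5],[-2.2,4.4,0,0,0,1.4,5],[-2.8,5.6,0,0,0,1.8,5],[-3.4,6.8,0,0,0,2.2,5],[-4,8,0,0,0,2.6,5],[-4.6,9.2,0,0,0,3,5],[-5.2,10.4,0,0,0,3.3,5],[-5.7,11.5,0.1,0,0,3.5,5],[-6.02,12.17,0.1,0,0,3.67,5],[-6.02,12.17,0.1,0,0,3.67,5]])

```text
time_s: 8.0
tcp_pos: [0.5418, -0.0002, 0.1555]
ee_rot: [[-1.0, 0.022, -0.003], [0.022, 1.0, -0.0], [0.003, -0.0, -1.0]]
wrist_force: [-0.6, -1.3, -1.4]
gripper_width: 0.227
```

```bash
python3 g.py .5442 -.003 .0975 178.6;  python3 - <<'E'
from station import r
from h import *
S=r.capture("side");T=r.capture("top")
crop(S,255,130,415,250,5,"pics/s6.png");crop(T,260,120,400,240,5,"pics/t6.png")
E
```

```text
t 8.0 tcp [ 0.5418 -0.0002  0.1555] yaw 178.71 z [-0.0035 -0.0002 -1.    ] F [-0.64 -1.29 -1.39] M [-0.005 -0.175 -0.032] w 19.7 j [  17.1   17.5  -16.7   -0.1  -56.  -108.4]
[0.5442, -0.003, 0.0975, 178.6] delta [-0.106 -0.107  2.319] wz 0.023
```

View pics/s6.png

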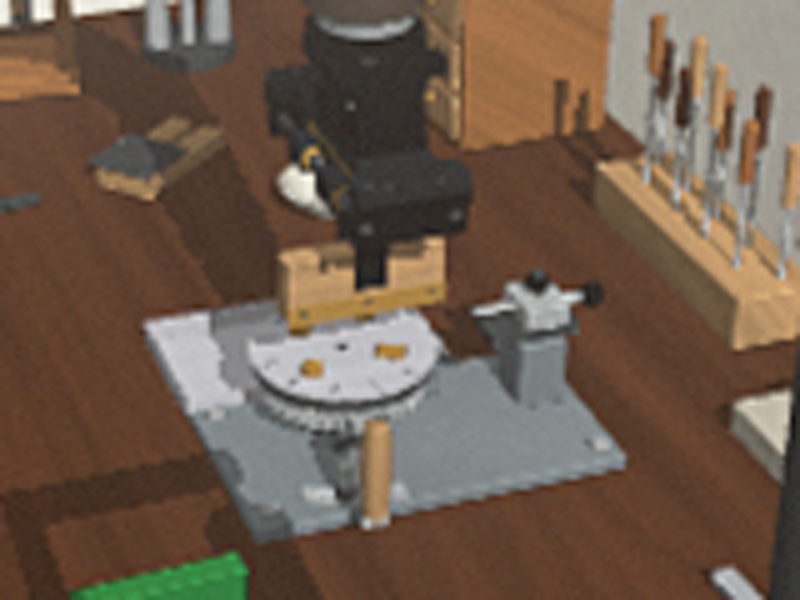

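View pics/t6.png

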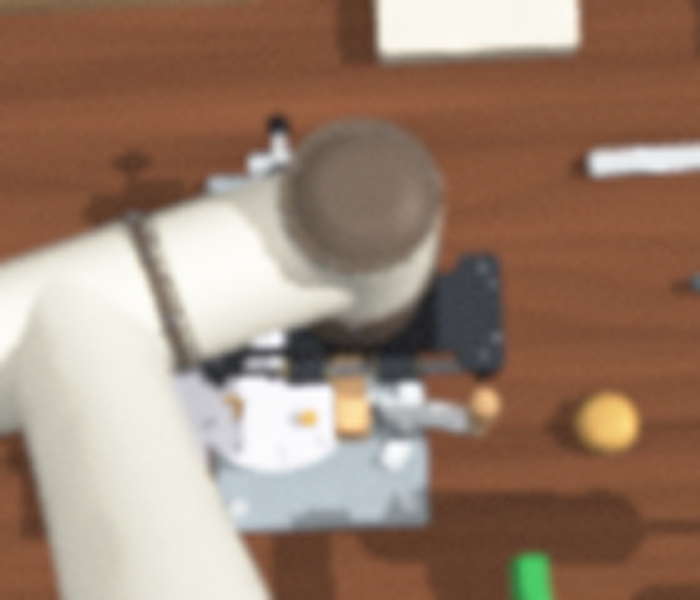

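Call:
play_rows(deltas=[[-0.1,-0.15,0.5,0,0,0,5],[-0.1,-0.15,1,0,0,0,5],[-0.1,-0.15,1.5,0,0,0,5],[-0.1,-0.15,1.7,0,0,0,5],[-0.1,-0.15,1.7,0,0,0,5],[-0.1,-0.15,1.7,0,0,0,5]])

```text
time_s: 8.7
tcp_pos: [0.5453, -0.0061, 0.1151]
ee_rot: [[-1.0, 0.025, 0.0], [0.025, 1.0, -0.0], [-0.0, -0.0, -1.0]]
wrist_force: [0.6, -0.8, -1.8]
gripper_width: 0.225
```

```bash
for i in 1 2 3; do python3 g.py .5442 -.003 .0965 178.6;python3 -c "
from station import r
from h import *
S=r.capture('side')
crop(S,295,160,375,220,10,'pics/s7.png')"; done
```

```text
t 8.7 tcp [ 0.5453 -0.0061  0.1151] yaw 178.56 z [ 0.0002 -0.0002 -1.    ] F [ 0.59 -0.85 -1.78] M [ 0.091 -0.197  0.023] w 19.6 j [  16.4   20.3  -19.3    0.   -50.4 -107.9]
[0.5442, -0.003, 0.0965, 178.6] delta [0.045 0.122 0.743] wz -0.008
t 8.75 tcp [ 0.5455 -0.006   0.1154] yaw 178.57 z [ 0.0009  0.0001 -1.    ] F [-0.16  0.4  -2.36] M [ 0.058 -0.154  0.032] w 20.1 j [  16.4   20.3  -19.2    0.   -50.4 -107.9]
[0.5442, -0.003, 0.0965, 178.6] delta [0.054 0.118 0.757] wz -0.007
t 8.8 tcp [ 0.5455 -0.0059  0.1156] yaw 178.57 z [ 0.0014  0.0002 -1.    ] F [ 0.15  0.12 -0.33] M [ 0.072 -0.156  0.01 ] w 20.0 j [  16.4   20.3  -19.2    0.   -50.4 -107.9]
[0.5442, -0.003, 0.0965, 178.6] delta [0.057 0.113 0.766] wz -0.006
```

View pics/s7.png

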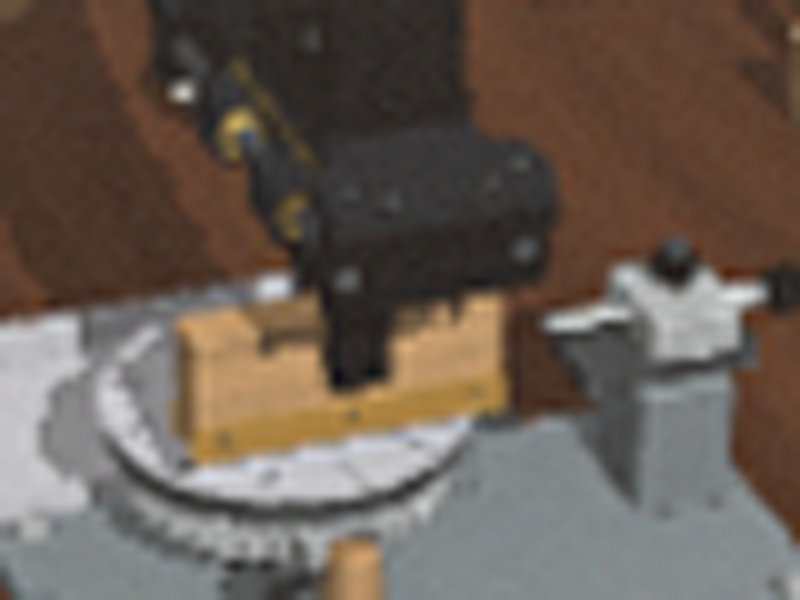

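Call:
play_rows(deltas=[[0,0.05,0.3,0,0,0,5],[0,0.05,0.55,0,0,0,5],[0,0.05,0.7,0,0,0,5],[0,0.05,0.76,0,0,0,5],[0,0.05,0.76,0,0,0,5],[0,0.05,0.76,0,0,0,5]])

```text
time_s: 9.45
tcp_pos: [0.5452, -0.0047, 0.0961]
ee_rot: [[-1.0, 0.025, 0.0], [0.025, 1.0, -0.0], [-0.0, -0.0, -1.0]]
wrist_force: [0.0, -0.4, -1.5]
gripper_width: 0.231
```

```bash
for i in 1 2 ; do python3 g.py .5442 -.003 .0946 178.6;python3 -c "
from station import r
from h import *
S=r.capture('side')
crop(S,295,160,375,220,10,'pics/s8.png')"; done
```

```text
t 9.45 tcp [ 0.5452 -0.0047  0.0961] yaw 178.57 z [ 0.0002 -0.     -1.    ] F [ 0.02 -0.37 -1.46] M [ 0.01  -0.184 -0.004] w 20.1 j [  16.6   21.7  -20.5    0.   -47.8 -108. ]
[0.5442, -0.003, 0.0946, 178.6] delta [0.043 0.067 0.06 ] wz -0.007
t 9.5 tcp [ 0.5452 -0.0047  0.0962] yaw 178.56 z [ 0.0004  0.     -1.    ] F [-0.35 -0.1  -2.  ] M [ 0.047 -0.167  0.043] w 19.8 j [  16.6   21.7  -20.5    0.   -47.8 -108. ]
[0.5442, -0.003, 0.0946, 178.6] delta [0.044 0.067 0.064] wz -0.007
```

View pics/s8.png

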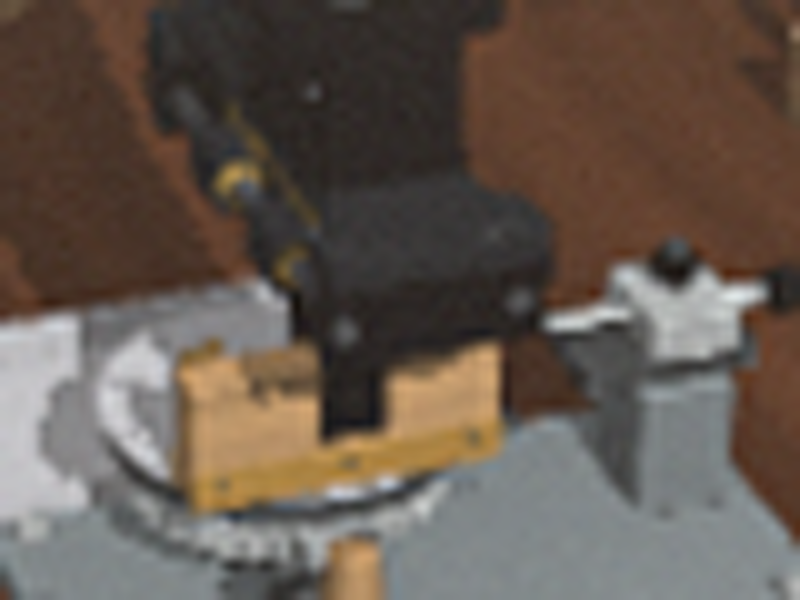

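Call:
play_rows(deltas=[[0,0,0.03,0,0,0,5],[0,0,0.05,0,0,0,5],[0,0,0.05,0,0,0,5]])

```text
time_s: 9.85
tcp_pos: [0.545, -0.0047, 0.0948]
ee_rot: [[-1.0, 0.025, -0.0], [0.025, 1.0, 0.0], [0.0, 0.0, -1.0]]
wrist_force: [-0.5, 0.2, -1.6]
gripper_width: 0.228
```

```bash
python3 g.py .5472 .126 .0946 178.6
```

```text
t 9.85 tcp [ 0.545  -0.0047  0.0948] yaw 178.56 z [-0.  0. -1.] F [-0.46  0.25 -1.58] M [-0.018 -0.18  -0.005] w 19.8 j [  16.6   21.7  -20.6   -0.   -47.7 -108. ]
[0.5472, 0.126, 0.0946, 178.6] delta [0.044 5.229 0.008] wz -0.008
```

Call:
play_rows(deltas=[[0.01,0.2,0,0,0,0,5],[0.01,0.5,0,0,0,0,5],[0.01,0.8,0,0,0,0,5],[0.02,1.1,0,0,0,0,5],[0.02,1.4,0,0,0,0,5],[0.02,1.7,0,0,0,0,5],[0.02,2,0,0,0,0,5],[0.02,2.3,0,0,0,0,5],[0.02,2.5,0,0,0,0,5],[0.02,2.6,0,0,0,0,5],[0.02,2.6,0,0,0,0,5]])

```text
time_s: 10.95
tcp_pos: [0.5462, 0.0606, 0.0948]
ee_rot: [[-1.0, 0.025, 0.0], [0.025, 1.0, 0.0], [-0.0, 0.0, -1.0]]
wrist_force: [-0.3, -0.6, -1.2]
gripper_width: 0.231
```

```bash
python3 g.py .5472 .126 .0946 178.6;python3 -c "
from station import r
from h import *
S=r.capture('side');T=r.capture('top')
crop(S,275,150,375,225,8,'pics/s9.png')
crop(T,250,150,370,240,6,'pics/t9.png')"
```

```text
t 10.95 tcp [0.5462 0.0606 0.0948] yaw 178.58 z [ 0.0001  0.0001 -1.    ] F [-0.31 -0.62 -1.19] M [ 0.043 -0.157 -0.031] w 20.1 j [  23.2   22.1  -20.    -0.   -47.9 -114.7]
[0.5472, 0.126, 0.0946, 178.6] delta [0.026 2.615 0.008] wz -0.003
```

View pics/s9.png

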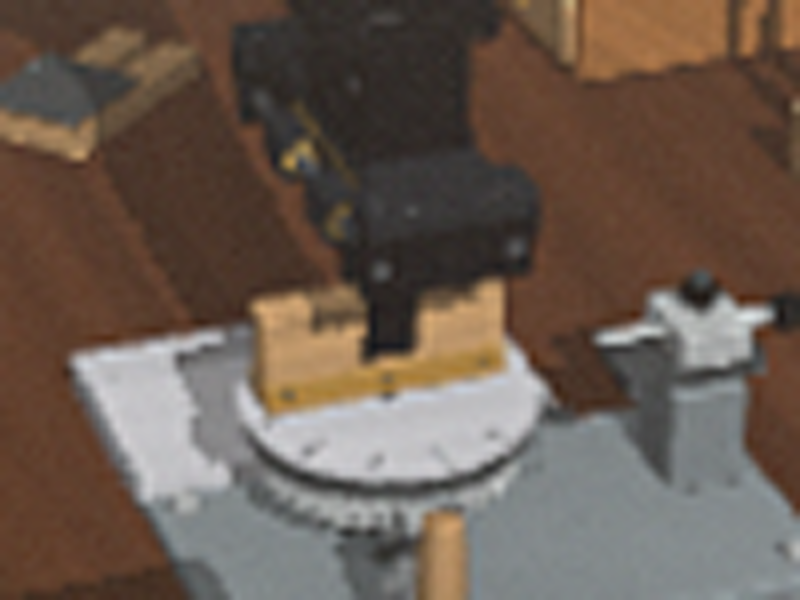

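View pics/t9.png

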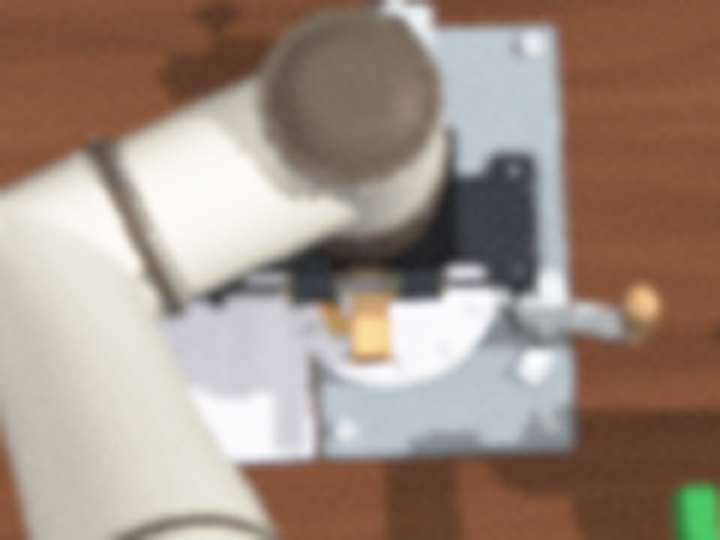

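Call:
play_rows(deltas=[[0.01,0.2,0,0,0,0,5],[0.01,0.5,0,0,0,0,5],[0.01,0.9,0,0,0,0,5],[0.02,1.3,0,0,0,0,5],[0.02,1.7,0,0,0,0,5],[0.02,2.1,0,0,0,0,5],[0.02,2.4,0,0,0,0,5],[0.02,2.6,0,0,0,0,5],[0.02,2.6,0,0,0,0,5],[0.02,2.6,0,0,0,0,5]])

```text
time_s: 12.05
tcp_pos: [0.5472, 0.1252, 0.0947]
ee_rot: [[-1.0, 0.025, -0.0], [0.025, 1.0, -0.0], [0.0, -0.0, -1.0]]
wrist_force: [0.2, -0.3, -1.4]
gripper_width: 0.23
```

```bash
python3 g.py .5472 .126 .15 178.6;python3 -c "
from station import r
from h import *
S=r.capture('side');T=r.capture('top')
crop(S,275,150,375,225,8,'pics/s10.png')
crop(T,250,150,370,240,6,'pics/t10.png')"
```

```text
t 12.05 tcp [0.5472 0.1252 0.0947] yaw 178.56 z [-0.0003 -0.0001 -1.    ] F [ 0.19 -0.34 -1.35] M [ 0.021 -0.192  0.05 ] w 20.0 j [  29.4   23.1  -18.3   -0.   -48.6 -120.9]
[0.5472, 0.126, 0.15, 178.6] delta [ 0.001  0.03  -2.211] wz -0.007
```

View pics/s10.png

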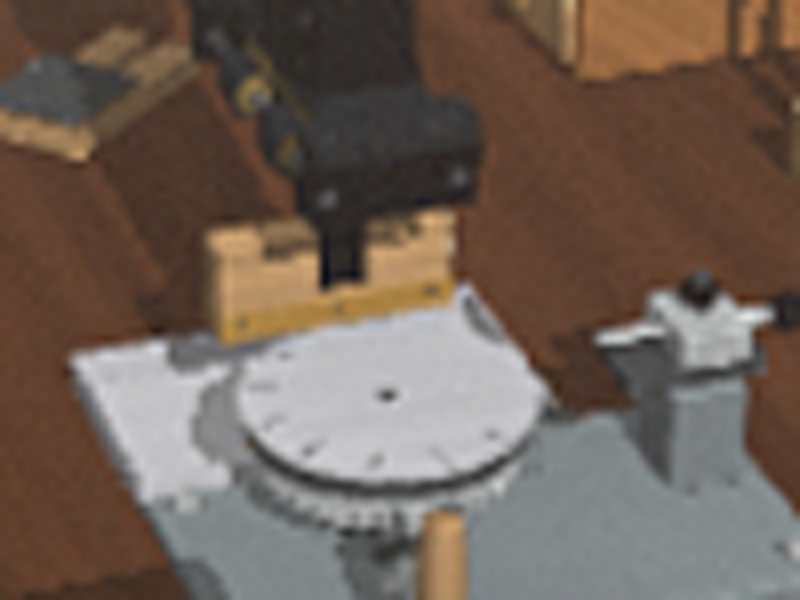

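View pics/t10.png

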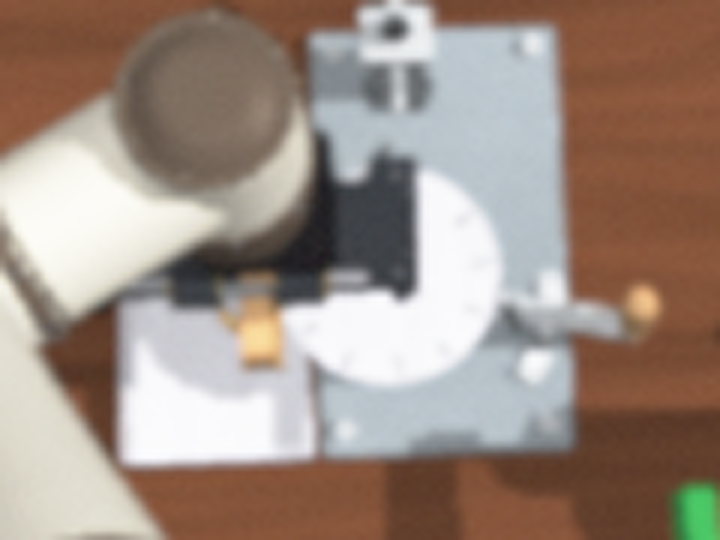

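Call:
play_rows(deltas=[[0,0,-0.5,0,0,0,5],[0,0,-1.2,0,0,0,5],[0,0,-2,0,0,0,5],[0,-0.5,-2.6,0,0,0,5],[0,-1.5,-2.7,0,0,0,5],[0,-3,-2.7,0,0,0,5],[0,-4.5,-2.7,0,0,0,5],[0,-5.5,-2.7,0,0,0,5],[0,-6,-2.7,0,0,0,5]])

```text
time_s: 13.05
tcp_pos: [0.5434, -0.0268, 0.1634]
ee_rot: [[-1.0, 0.028, 0.001], [0.028, 1.0, 0.0], [-0.001, 0.0, -1.0]]
wrist_force: [1.4, 0.3, -2.1]
gripper_width: 0.231
```

```bash
python3 g.py .487 -.337 .16 -163;python3 -c "
from station import r
from h import *
S=r.capture('side');T=r.capture('top')
crop(S,275,150,375,225,8,'pics/s11.png')
crop(T,250,150,370,240,6,'pics/t11.png')"
```

```text
t 13.05 tcp [ 0.5434 -0.0268  0.1634] yaw 178.42 z [ 0.001  0.    -1.   ] F [ 1.43  0.32 -2.07] M [ 0.133 -0.14  -0.029] w 20.1 j [  14.3   17.1  -16.     0.   -56.8 -105.8]
[0.487, -0.337, 0.16, -163.0] delta [  1.913 -12.464   0.133] wz -3.715
```

View pics/s11.png

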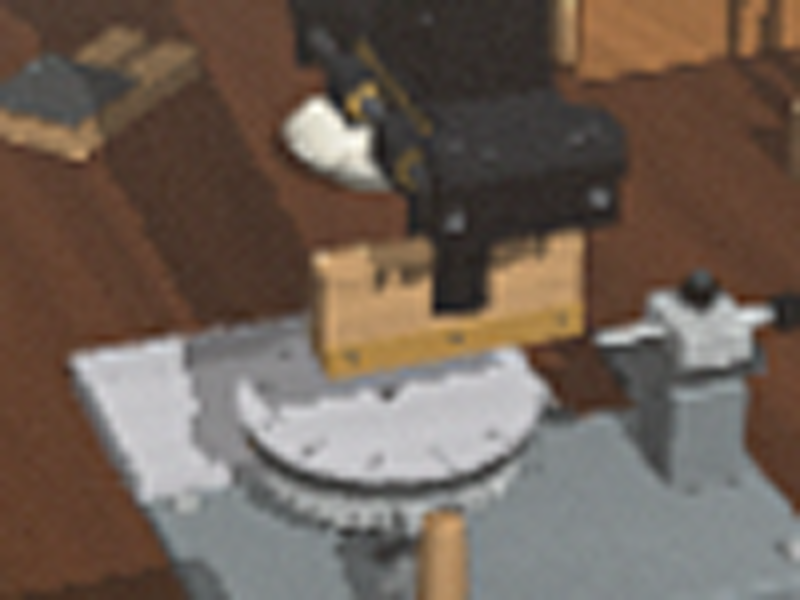

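View pics/t11.png

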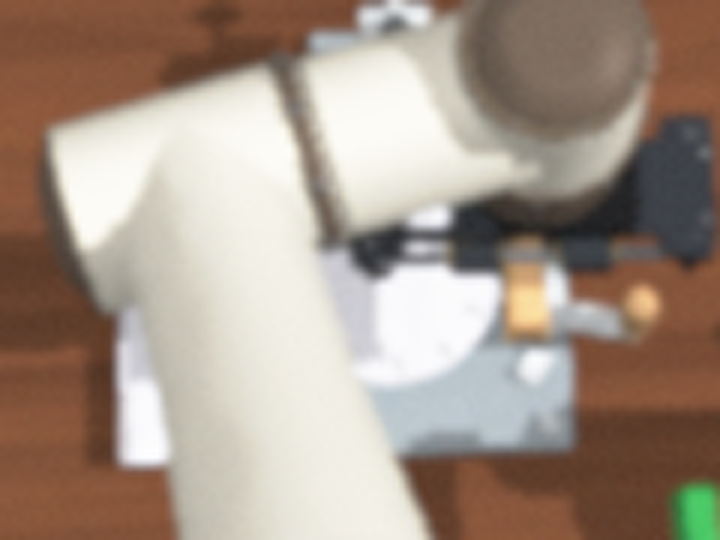

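Call:
play_rows(deltas=[[0.1,-0.8,0,0,0,-0.3,5],[0.3,-2,0,0,0,-0.6,5],[0.5,-3.2,0,0,0,-1,5],[0.7,-4.5,0,0,0,-1.4,5],[0.9,-5.8,0,0,0,-1.8,5],[1.1,-7.1,0,0,0,-2.2,5],[1.3,-8.4,0,0,0,-2.6,5],[1.5,-9.7,0,0,0,-3,5],[1.7,-11,0.1,0,0,-3.3,5],[1.85,-12,0.1,0,0,-3.6,5],[1.91,-12.46,0.1,0,0,-3.72,5],[1.91,-12.46,0.1,0,0,-3.72,5]])

```text
time_s: 14.35
tcp_pos: [0.4883, -0.3356, 0.1599]
ee_rot: [[-0.956, -0.294, 0.0], [-0.294, 0.956, -0.0], [-0.0, -0.0, -1.0]]
wrist_force: [0.1, 0.1, -2.1]
gripper_width: 0.226
```

```bash
python3 g.py .487 -.337 .024 -163;python3 -c "
from station import r
from h import *
S=r.capture('side');T=r.capture('top')
crop(S,260,165,360,240,8,'pics/s12.png')
crop(T,250,150,370,240,6,'pics/t12.png')"
```

```text
t 14.35 tcp [ 0.4883 -0.3356  0.1599] yaw -162.92 z [ 0.0004 -0.0002 -1.    ] F [ 0.12  0.12 -2.07] M [ 0.145 -0.103 -0.049] w 19.6 j [-18.8  21.8  -9.4   0.  -58.7 -54.1]
[0.487, -0.337, 0.024, -163.0] delta [ 0.068 -0.037  5.435] wz 0.016
```

View pics/s12.png

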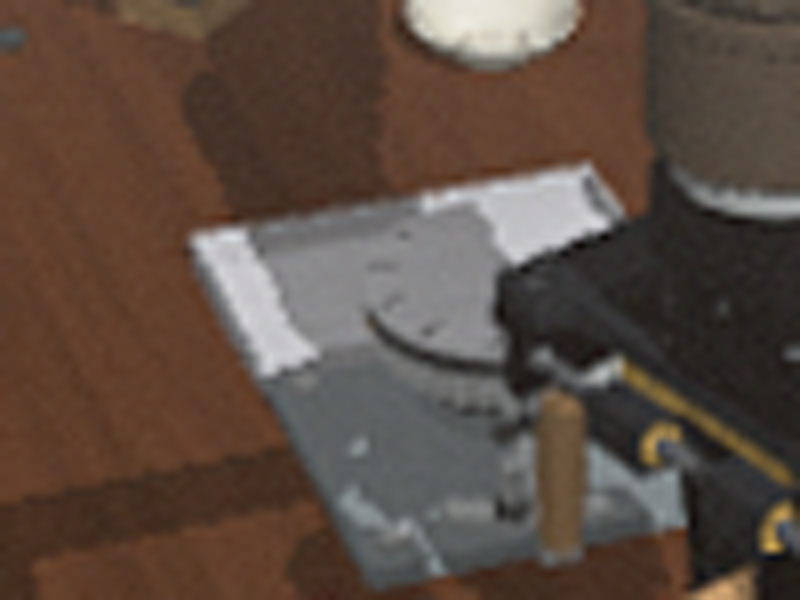

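View pics/t12.png

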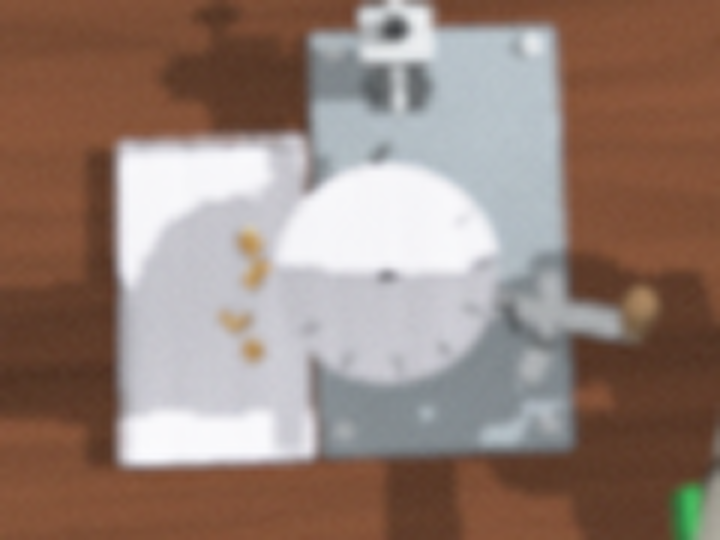

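Call:
play_rows(deltas=[[0.05,-0.04,0.8,0,0,0,5],[0.05,-0.04,1.8,0,0,0,5],[0.05,-0.04,2.8,0,0,0,5],[0.05,-0.04,3.8,0,0,0,5],[0.05,-0.04,4.6,0,0,0,5],[0.05,-0.04,5.1,0,0,0,5],[0.05,-0.04,5.35,0,0,0,5],[0.05,-0.04,5.42,0,0,0,5],[0.05,-0.04,5.42,0,0,0,5],[0.05,-0.04,5.42,0,0,0,5]])

```text
time_s: 15.45
tcp_pos: [0.4879, -0.3364, 0.0254]
ee_rot: [[-0.955, -0.295, 0.002], [-0.295, 0.955, -0.001], [-0.002, -0.001, -1.0]]
wrist_force: [0.5, 0.3, -1.6]
gripper_width: 0.224
```

```bash
python3 g.py .487 -.337 .0228 -163
```

```text
t 15.45 tcp [ 0.4879 -0.3364  0.0254] yaw -162.83 z [ 0.0019 -0.0008 -1.    ] F [ 0.53  0.33 -1.64] M [ 0.098 -0.159  0.009] w 19.5 j [-18.9  30.7 -17.4   0.  -41.7 -53.9]
[0.487, -0.337, 0.0228, -163.0] delta [ 0.04  -0.011  0.103] wz 0.035
```

Lower another ~2 mm, then release and rise.

Call:
play_rows(deltas=[[0,0,0.05,0,0,0,5],[0,0,0.09,0,0,0,5],[0,0,0.09,0,0,0,5]])

```text
time_s: 15.75
tcp_pos: [0.4874, -0.3364, 0.0226]
ee_rot: [[-0.955, -0.295, 0.001], [-0.295, 0.955, -0.0], [-0.001, -0.001, -1.0]]
wrist_force: [-0.4, 0.6, 0.6]
gripper_width: 0.224
```

Call:
play_rows(deltas=[[0,0,0,0,0,0,30],[0,0,0,0,0,0,45],[0,0,0,0,0,0,60],[0,0,0,0,0,0,60],[0,0,-0.5,0,0,0,60],[0,0,-1.5,0,0,0,60],[0,0,-2.5,0,0,0,60],[0,0,-3.5,0,0,0,60],[0,0,-4.5,0,0,0,60],[0,0,-5.5,0,0,0,60],[0,0,-5.5,0,0,0,60]])

```text
time_s: 16.85
tcp_pos: [0.4894, -0.3375, 0.1649]
ee_rot: [[-0.955, -0.296, 0.009], [-0.296, 0.955, -0.004], [-0.007, -0.007, -1.0]]
wrist_force: [0.6, -0.5, -0.0]
gripper_width: 0.687
```

```bash
python3 g.py ;python3 -c "
from station import r
from h import *
S=r.capture('side');T=r.capture('top')
import pickle; pickle.dump((S,T),open('c1.pkl','wb'))
crop(S,265,170,395,260,6,'pics/s13.png')
crop(S,240,205,440,325,4,'pics/s13b.png')
crop(T,260,140,380,240,6,'pics/t13.png')"
```

```text
t 16.85 tcp [ 0.4894 -0.3375  0.1649] yaw -162.79 z [ 0.0085 -0.0045 -1.    ] F [ 0.6  -0.45 -0.02] M [ 0.062 -0.234  0.025] w 59.7 j [-18.9  21.5  -9.2   0.1 -58.8 -53.9]
```

View pics/s13b.png

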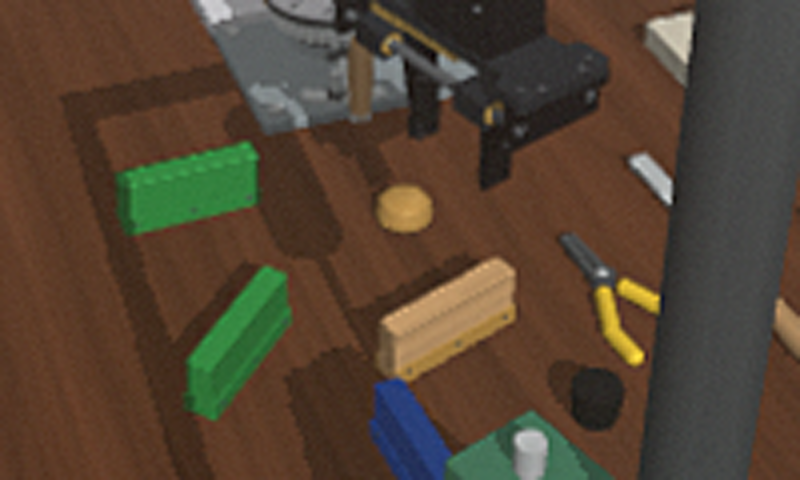

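View pics/t13.png

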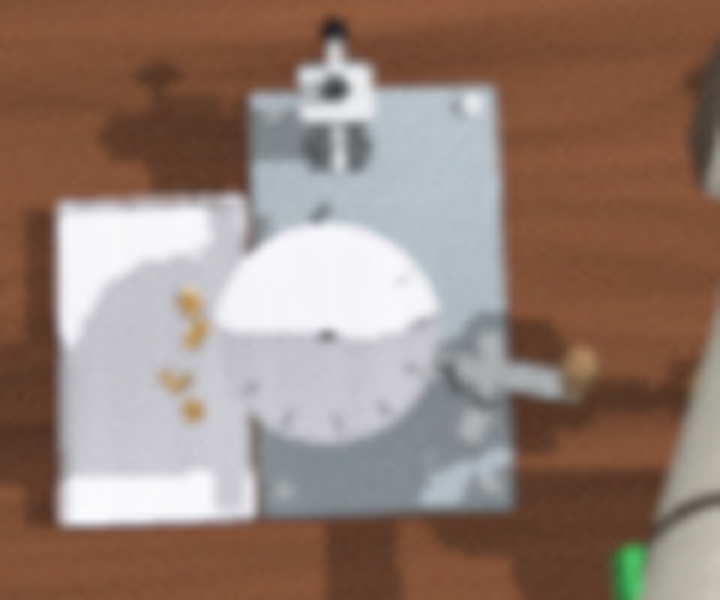

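```bash
python3 g.py .515 -.0995 .16 -102
python3 - <<'E'
from h import *; import pickle
np.set_printoptions(precision=4,suppress=True)
S,T=pickle.load(open("c1.pkl","rb"))
c=back(T,full([[190,301],[195,334],[175,380],[193,410]],260,140,6),.006)
th=np.radians(-1.4);A=np.array([[np.cos(th),np.sin(th)],[-np.sin(th),np.cos(th)]])
print((c[:,:2]-[.5476,.157])@A.T)
E
```

```text
t 16.95 tcp [ 0.4873 -0.3362  0.1608] yaw -162.85 z [ 0.0021 -0.0004 -1.    ] F [-0.05  0.96  0.09] M [ 0.015 -0.142  0.021] w 60.2 j [-18.9  21.7  -9.5  -0.  -58.7 -53.9]
[0.515, -0.0995, 0.16, -102.0] delta [-3.852  8.718  0.031] wz -12.169
[[ 0.0364 -0.0225]
 [ 0.0152 -0.0253]
 [-0.0135 -0.0125]
 [-0.0327 -0.0233]]
```

Call:
play_rows(deltas=[[-0.3,0.7,0,0,0,-1,60],[-0.7,1.6,0,0,0,-2.2,60],[-1.1,2.5,0,0,0,-3.4,60],[-1.5,3.4,0,0,0,-4.6,60],[-1.9,4.3,0,0,0,-5.8,60],[-2.3,5.2,0,0,0,-7,60],[-2.7,6.1,0,0,0,-8.2,60],[-3.1,7,0,0,0,-9.4,60],[-3.5,7.9,0,0,0,-10.6,60],[-3.85,8.72,0,0,0,-11.8,60],[-3.85,8.72,0,0,0,-12.2,60],[-3.85,8.72,0,0,0,-12.2,60]])

```text
time_s: 18.15
tcp_pos: [0.5141, -0.0989, 0.1587]
ee_rot: [[-0.204, -0.979, -0.002], [-0.979, 0.204, -0.0], [0.001, 0.002, -1.0]]
wrist_force: [-0.6, 0.0, 0.3]
gripper_width: 0.687
```

```bash
python3 -c "
from station import r
from h import *
S=r.capture('side');T=r.capture('top')
crop(S,295,160,395,235,8,'pics/s14.png')
crop(T,260,140,380,240,6,'pics/t14.png')";  python3 g.py .515 -.0995 .11 -102
```

```text
t 18.25 tcp [ 0.5142 -0.0996  0.1589] yaw -101.89 z [-0.0017 -0.0001 -1.    ] F [-0.09  0.29 -0.88] M [ 0.06  -0.026 -0.012] w 59.7 j [  6.8  15.6 -19.   -0.  -55.5 -18.7]
[0.515, -0.0995, 0.11, -102.0] delta [-0.012 -0.035  1.954] wz 0.021
```

View pics/s14.png

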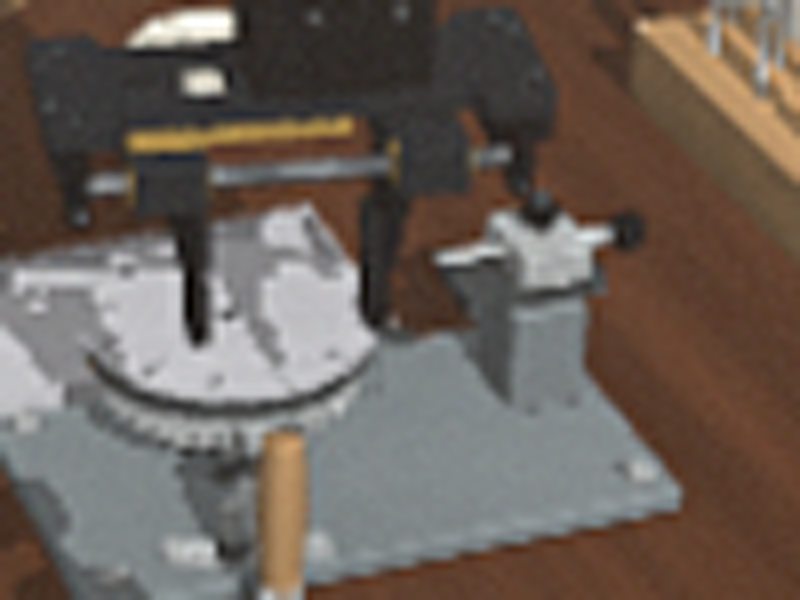

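View pics/t14.png

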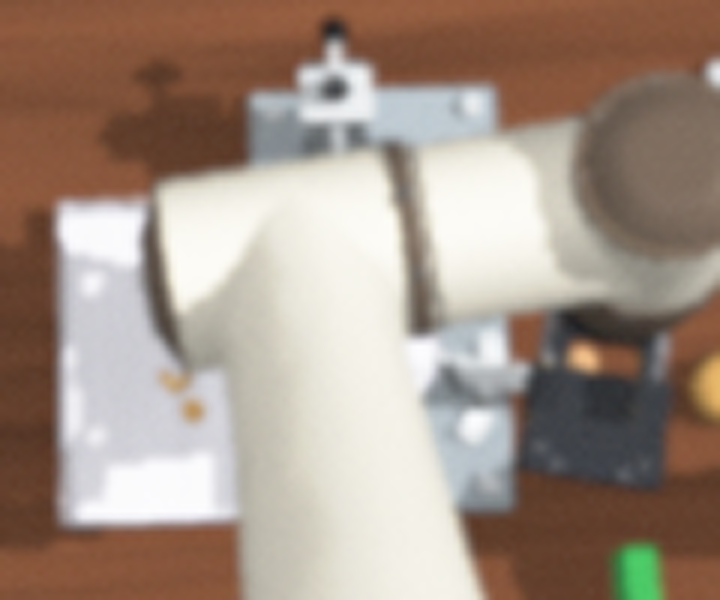

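Call:
play_rows(deltas=[[0,0,0.5,0,0,0,60],[0,0,1.2,0,0,0,60],[0,0,1.8,0,0,0,60],[0,0,2.2,0,0,0,60],[0,0,2.4,0,0,0,60],[0,0,2.4,0,0,0,60]])

```text
time_s: 18.85
tcp_pos: [0.5144, -0.0998, 0.099]
ee_rot: [[-0.206, -0.979, -0.001], [-0.979, 0.206, -0.0], [0.0, 0.001, -1.0]]
wrist_force: [0.1, 0.4, 0.1]
gripper_width: 0.689
```

```bash
python3 -c "
from station import r
from h import *
S=r.capture('side')
crop(S,295,160,395,235,8,'pics/s15.png')";  python3 g.py .515 -.0995 .065 -102
```

```text
t 18.9 tcp [ 0.5149 -0.0998  0.0996] yaw -101.86 z [-0.     -0.0002 -1.    ] F [-0.43  0.91 -0.27] M [ 0.133 -0.098  0.02 ] w 59.6 j [  6.8  19.7 -23.1   0.  -47.2 -18.7]
[0.515, -0.0995, 0.065, -102.0] delta [-0.011 -0.002  1.385] wz 0.028
```

View pics/s15.png

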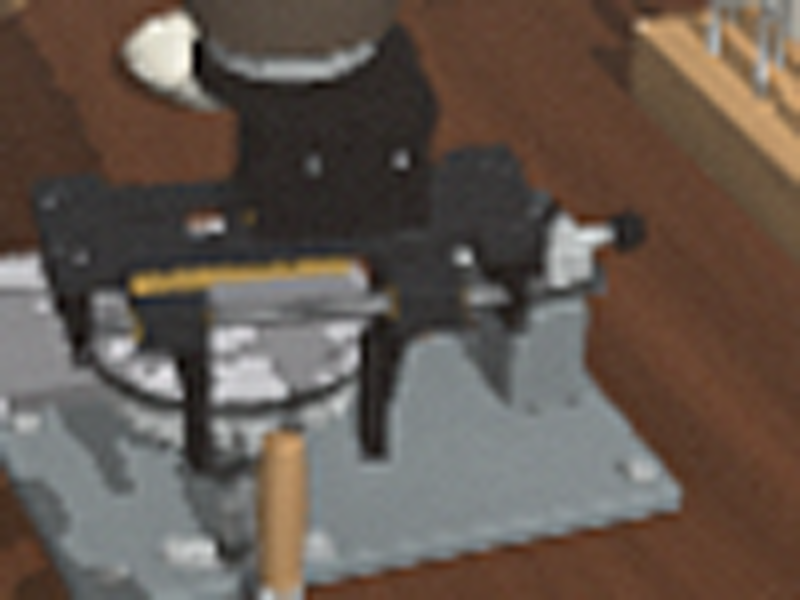

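Run:
```python
from h import *; import pickle
S,T=pickle.load(open("c1.pkl","rb"))
for X in ([.5149,-.0998,.0996],[.515,-.0995,.105],[.515,-.0995,.035],[.515,-.1095,.0996]):
    print(X,((proj(S,X)[0]-[295,160]+.5)*8-.5).round(1), ((proj(T,X)[0]-[260,140]+.5)*6-.5).round(1))
```

```text
[0.5149, -0.0998, 0.0996] [282.7 452.1] [584.6 359.1]
[0.515, -0.0995, 0.105] [282.8 440.3] [584.9 357.1]
[0.515, -0.0995, 0.035] [281.3 584.8] [575.  380.2]
[0.515, -0.1095, 0.0996] [291.9 464.8] [601.3 358. ]
```

Call:
play_rows(deltas=[[0,0,0.4,0,0,0,60],[0,0,0.8,0,0,0,60],[0,0,1.2,0,0,0,60],[0,0,1.38,0,0,0,60],[0,0,1.38,0,0,0,60]])

```text
time_s: 19.4
tcp_pos: [0.5141, -0.0996, 0.0639]
ee_rot: [[-0.205, -0.979, -0.002], [-0.979, 0.205, -0.0], [0.001, 0.002, -1.0]]
wrist_force: [-0.5, -0.1, -1.0]
gripper_width: 0.691
```

Call:
play_rows(deltas=[[0,0,0,0,0,0,45],[0,0,0,0,0,0,32],[0,0,0,0,0,0,27],[0,0,0,0,0,0,24],[0,0,0,0,0,0,20],[0,0,0,0,0,0,15],[0,0,0,0,0,0,10],[0,0,0,0,0,0,10],[0,0,0,0,0,0,10]])

```text
time_s: 20.3
tcp_pos: [0.5143, -0.0995, 0.0651]
ee_rot: [[-0.205, -0.979, -0.001], [-0.979, 0.205, 0.0], [0.0, 0.001, -1.0]]
wrist_force: [-1.6, 0.4, 2.6]
gripper_width: 0.234
```

```bash
python3 -c "
from station import r
from h import *
S=r.capture('side')
crop(S,295,160,395,235,8,'pics/s16.png')";  python3 g.py .515 -.0995 .065 -102
```

```text
t 20.35 tcp [ 0.5143 -0.0995  0.0651] yaw -101.84 z [-0.0009  0.     -1.    ] F [-3.08  2.31  3.41] M [0.519 0.723 0.007] w 20.1 j [  6.8  22.3 -25.3  -0.  -42.4 -18.6]
[0.515, -0.0995, 0.065, -102.0] delta [-0.005 -0.028  0.004] wz 0.032
```

View pics/s16.png

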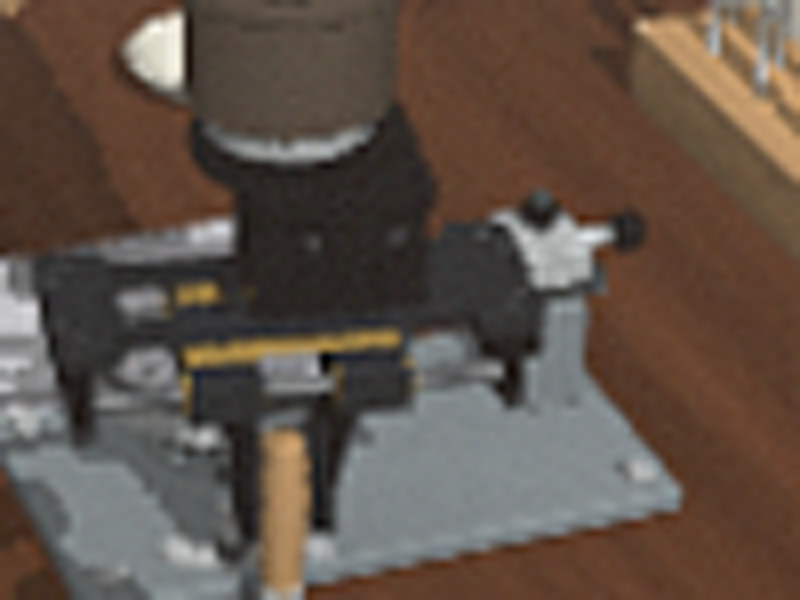

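Call:
play_rows(deltas=[[0,-0.106,0,0,0,-0.2,10],[-0.004,-0.212,0,0,0,-0.4,10],[-0.004,-0.212,0,0,0,-0.4,10]])

```text
time_s: 20.65
tcp_pos: [0.5196, -0.1006, 0.0651]
ee_rot: [[-0.17, -0.985, -0.001], [-0.985, 0.17, -0.0], [0.0, 0.001, -1.0]]
wrist_force: [-4.5, 2.2, 4.5]
gripper_width: 0.232
```

```bash
cat > l.py <<'E'
import numpy as np
from station import r
def st(tag=""):
    s=r.sense();p=np.array(s["tcp_pos"]);d=p[:2]-[.5455,.049];R=np.array(s["ee_rot"])
    phi=np.degrees(np.arctan2(d[1],d[0]));n=d/np.hypot(*d);t=np.array([-n[1],n[0]]);F=np.array(s["wrist_force"])
    print(tag,"t%.2f phi %.2f (adv %.2f deg=%.3f rad) r %.4f z %.4f yaw %.2f Ft %.1f Fr %.1f Fz %.1f w %.1f"%(s["time_s"],phi,phi+101.87,np.radians(phi+101.87),np.hypot(*d),p[2],np.degrees(np.arctan2(R[1,0],R[0,0])),F[:2]@t,F[:2]@n,F[2],s["gripper_width"]*87),"M",np.array(s["moment"]).round(2))
if __name__=="__main__": st()
E
python3 l.py
```

```text
t20.65 phi -99.80 (adv 2.07 deg=0.036 rad) r 0.1518 z 0.0651 yaw -99.79 Ft -4.8 Fr -1.4 Fz 4.5 w 20.2 M [ 0.62  1.18 -0.05]
```

Call:
play_rows(deltas=[[0,-0.106,0,0,0,-0.2,10],[-0.004,-0.212,0,0,0,-0.4,10],[-0.004,-0.212,0,0,0,-0.4,10]])

```text
time_s: 20.95
tcp_pos: [0.5245, -0.1014, 0.065]
ee_rot: [[-0.136, -0.991, -0.002], [-0.991, 0.136, -0.0], [0.0, 0.002, -1.0]]
wrist_force: [-4.7, 2.6, 5.5]
gripper_width: 0.232
```

```bash
python3 l.py
```

```text
t20.95 phi -97.94 (adv 3.93 deg=0.069 rad) r 0.1519 z 0.0650 yaw -97.81 Ft -5.0 Fr -1.9 Fz 5.5 w 20.2 M [ 0.71  1.37 -0.07]
```

Call:
play_rows(deltas=[[0,-0.106,0,0,0,-0.2,10],[-0.004,-0.212,0,0,0,-0.4,10],[-0.004,-0.212,0,0,0,-0.4,10]])

```text
time_s: 21.25
tcp_pos: [0.5295, -0.102, 0.065]
ee_rot: [[-0.101, -0.995, -0.003], [-0.995, 0.101, -0.0], [0.0, 0.003, -1.0]]
wrist_force: [-6.0, 2.8, 5.6]
gripper_width: 0.236
```

```bash
python3 l.py
```

```text
t21.25 phi -96.05 (adv 5.82 deg=0.102 rad) r 0.1519 z 0.0650 yaw -95.82 Ft -6.2 Fr -2.2 Fz 5.6 w 20.5 M [ 0.68  1.45 -0.01]
```

Call:
play_rows(deltas=[[0,-0.106,0,0,0,-0.2,10],[-0.004,-0.212,0,0,0,-0.4,10],[-0.004,-0.212,0,0,0,-0.4,10]])

```text
time_s: 21.55
tcp_pos: [0.534, -0.1025, 0.065]
ee_rot: [[-0.067, -0.998, -0.004], [-0.998, 0.067, -0.0], [0.0, 0.004, -1.0]]
wrist_force: [-7.3, 3.3, 7.3]
gripper_width: 0.234
```

```bash
python3 l.py
```

```text
t21.55 phi -94.34 (adv 7.53 deg=0.131 rad) r 0.1520 z 0.0650 yaw -93.85 Ft -7.6 Fr -2.7 Fz 7.3 w 20.4 M [ 0.75  1.9  -0.16]
```

Call:
play_rows(deltas=[[0,-0.106,0,0,0,-0.2,10],[-0.004,-0.212,0,0,0,-0.4,10],[-0.004,-0.212,0,0,0,-0.4,10]])

```text
time_s: 21.85
tcp_pos: [0.5387, -0.1028, 0.065]
ee_rot: [[-0.033, -0.999, -0.005], [-0.999, 0.033, -0.0], [0.0, 0.005, -1.0]]
wrist_force: [-8.7, 2.6, 8.0]
gripper_width: 0.229
```

```bash
python3 l.py
```

```text
t21.85 phi -92.57 (adv 9.30 deg=0.162 rad) r 0.1520 z 0.0650 yaw -91.87 Ft -8.8 Fr -2.2 Fz 8.0 w 19.9 M [ 0.71  2.23 -0.23]
```

Call:
play_rows(deltas=[[0,-0.106,0,0,0,-0.2,10],[-0.004,-0.212,0,0,0,-0.4,10],[-0.004,-0.212,0,0,0,-0.4,10]])

```text
time_s: 22.15
tcp_pos: [0.5459, -0.103, 0.0651]
ee_rot: [[0.004, -1.0, -0.002], [-1.0, -0.004, -0.0], [0.0, 0.002, -1.0]]
wrist_force: [-5.0, 1.7, 5.5]
gripper_width: 0.236
```

```bash
python3 l.py
```

```text
t22.15 phi -89.85 (adv 12.02 deg=0.210 rad) r 0.1520 z 0.0651 yaw -89.79 Ft -5.0 Fr -1.7 Fz 5.5 w 20.6 M [ 0.34  1.32 -0.08]
```

Call:
play_rows(deltas=[[0,-0.106,0,0,0,-0.2,10],[-0.004,-0.212,0,0,0,-0.4,10],[-0.004,-0.212,0,0,0,-0.4,10]])

```text
time_s: 22.45
tcp_pos: [0.5509, -0.103, 0.0651]
ee_rot: [[0.038, -0.999, -0.002], [-0.999, -0.038, -0.0], [0.0, 0.002, -1.0]]
wrist_force: [-5.9, 0.6, 5.8]
gripper_width: 0.236
```

```bash
python3 l.py
```

```text
t22.45 phi -87.97 (adv 13.90 deg=0.243 rad) r 0.1520 z 0.0651 yaw -87.80 Ft -5.9 Fr -0.8 Fz 5.8 w 20.6 M [0.31 1.48 0.01]
```

Call:
play_rows(deltas=[[0,-0.106,0,0,0,-0.2,10],[-0.004,-0.212,0,0,0,-0.4,10],[-0.004,-0.212,0,0,0,-0.4,10]])

```text
time_s: 22.75
tcp_pos: [0.5557, -0.1028, 0.0651]
ee_rot: [[0.073, -0.997, -0.004], [-0.997, -0.073, -0.001], [0.0, 0.004, -1.0]]
wrist_force: [-6.0, 1.6, 7.5]
gripper_width: 0.233
```

```bash
python3 l.py
```

```text
t22.75 phi -86.17 (adv 15.70 deg=0.274 rad) r 0.1521 z 0.0651 yaw -85.82 Ft -5.8 Fr -2.0 Fz 7.5 w 20.3 M [ 0.2   1.78 -0.07]
```

Call:
play_rows(deltas=[[0,-0.106,0,0,0,-0.2,10],[-0.004,-0.212,0,0,0,-0.4,10],[-0.004,-0.212,0,0,0,-0.4,10]])

```text
time_s: 23.05
tcp_pos: [0.5603, -0.1024, 0.065]
ee_rot: [[0.107, -0.994, -0.005], [-0.994, -0.107, -0.001], [0.0, 0.005, -1.0]]
wrist_force: [-8.3, 0.2, 7.9]
gripper_width: 0.233
```

```bash
python3 l.py
```

```text
t23.05 phi -84.40 (adv 17.47 deg=0.305 rad) r 0.1521 z 0.0650 yaw -83.84 Ft -8.2 Fr -1.0 Fz 7.9 w 20.3 M [ 0.17  2.03 -0.15]
```

Call:
play_rows(deltas=[[0,-0.106,0,0,0,-0.2,10],[0,-0.106,0,0,0,-0.2,10]])

```text
time_s: 23.25
tcp_pos: [0.563, -0.1021, 0.065]
ee_rot: [[0.124, -0.992, -0.004], [-0.992, -0.124, -0.001], [0.0, 0.005, -1.0]]
wrist_force: [-7.7, -0.3, 6.9]
gripper_width: 0.232
```

```bash
python3 l.py
```

```text
t23.25 phi -83.40 (adv 18.47 deg=0.322 rad) r 0.1522 z 0.0650 yaw -82.85 Ft -7.6 Fr -0.6 Fz 6.9 w 20.2 M [ 0.14  1.93 -0.14]
```

Call:
play_rows(deltas=[[0,-0.106,0,0,0,-0.2,10],[0,-0.106,0,0,0,-0.2,10]])

```text
time_s: 23.45
tcp_pos: [0.565, -0.1019, 0.065]
ee_rot: [[0.141, -0.99, -0.006], [-0.99, -0.141, -0.001], [-0.0, 0.006, -1.0]]
wrist_force: [-9.3, -0.3, 8.2]
gripper_width: 0.235
```

```bash
python3 l.py
```

```text
t23.45 phi -82.63 (adv 19.24 deg=0.336 rad) r 0.1522 z 0.0650 yaw -81.87 Ft -9.2 Fr -0.9 Fz 8.2 w 20.5 M [ 0.07  2.32 -0.18]
```

Call:
play_rows(deltas=[[0,-0.106,0,0,0,-0.2,10],[0,-0.106,0,0,0,-0.2,10]])

```text
time_s: 23.65
tcp_pos: [0.5696, -0.1013, 0.0651]
ee_rot: [[0.16, -0.987, -0.001], [-0.987, -0.16, -0.0], [0.0, 0.001, -1.0]]
wrist_force: [-4.5, -0.1, 4.9]
gripper_width: 0.231
```

```bash
python3 l.py
```

```text
t23.65 phi -80.88 (adv 20.99 deg=0.366 rad) r 0.1522 z 0.0651 yaw -80.82 Ft -4.5 Fr -0.6 Fz 4.9 w 20.1 M [ 0.08  1.18 -0.07]
```

Call:
play_rows(deltas=[[0,-0.106,0,0,0,-0.2,10],[-0.004,-0.212,0,0,0,-0.4,10],[-0.004,-0.212,0,0,0,-0.4,10]])

```text
time_s: 23.95
tcp_pos: [0.5748, -0.1004, 0.0651]
ee_rot: [[0.194, -0.981, -0.002], [-0.981, -0.194, -0.001], [0.0, 0.002, -1.0]]
wrist_force: [-6.0, -1.5, 6.6]
gripper_width: 0.233
```

```bash
python3 l.py
```

```text
t23.95 phi -78.92 (adv 22.95 deg=0.401 rad) r 0.1522 z 0.0651 yaw -78.80 Ft -6.2 Fr 0.3 Fz 6.6 w 20.2 M [-0.07  1.52 -0.06]
```

Call:
play_rows(deltas=[[0,-0.106,0,0,0,-0.2,10],[-0.004,-0.212,0,0,0,-0.4,10],[-0.004,-0.212,0,0,0,-0.4,10]])

```text
time_s: 24.25
tcp_pos: [0.5796, -0.0994, 0.0651]
ee_rot: [[0.228, -0.974, -0.003], [-0.974, -0.228, -0.001], [0.0, 0.003, -1.0]]
wrist_force: [-6.5, -1.4, 6.4]
gripper_width: 0.231
```

```bash
python3 l.py
```

```text
t24.25 phi -77.06 (adv 24.81 deg=0.433 rad) r 0.1523 z 0.0651 yaw -76.81 Ft -6.6 Fr -0.1 Fz 6.4 w 20.1 M [-0.17  1.54 -0.02]
```

Call:
play_rows(deltas=[[0,-0.106,0,0,0,-0.2,10],[-0.004,-0.212,0,0,0,-0.4,10],[-0.004,-0.212,0,0,0,-0.4,10]])

```text
time_s: 24.55
tcp_pos: [0.5844, -0.0983, 0.0651]
ee_rot: [[0.262, -0.965, -0.003], [-0.965, -0.262, -0.001], [0.0, 0.004, -1.0]]
wrist_force: [-6.3, -1.5, 6.1]
gripper_width: 0.235
```

```bash
python3 l.py;  python3 -c "
from station import r
from h import *
S=r.capture('side');T=r.capture('top')
import pickle; pickle.dump((S,T),open('c2.pkl','wb'))
crop(S,285,150,385,225,8,'pics/s17.png')
crop(T,260,140,380,240,6,'pics/t17.png')"
```

```text
t24.55 phi -75.20 (adv 26.67 deg=0.465 rad) r 0.1523 z 0.0651 yaw -74.83 Ft -6.5 Fr -0.1 Fz 6.1 w 20.4 M [-0.33  1.7  -0.1 ]
```

View pics/s17.png

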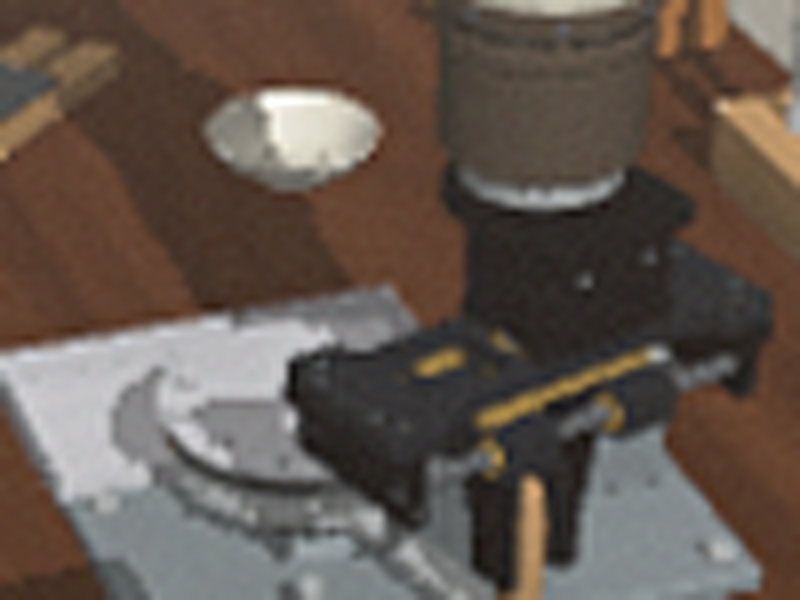

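View pics/t17.png

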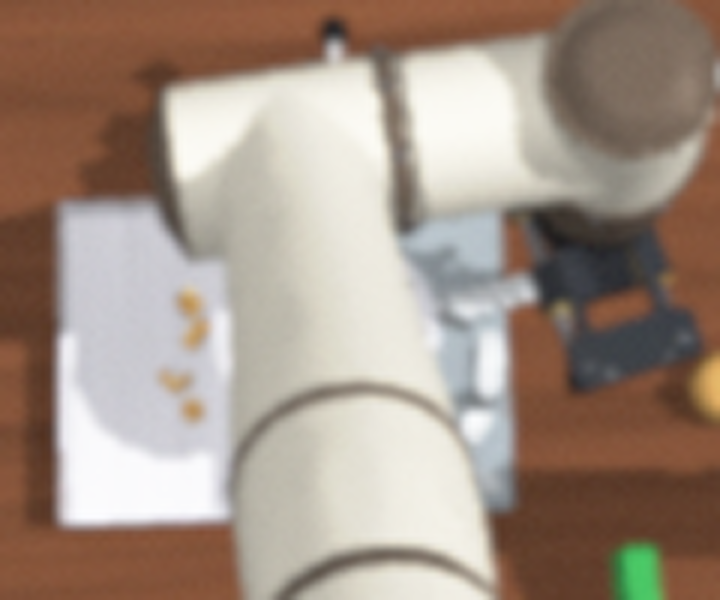

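Call:
play_rows(deltas=[[0,-0.106,0,0,0,-0.2,10],[-0.002,-0.159,0,0,0,-0.3,10],[-0.002,-0.159,0,0,0,-0.3,10]])

```text
time_s: 24.95
tcp_pos: [0.5876, -0.0975, 0.065]
ee_rot: [[0.286, -0.958, -0.005], [-0.958, -0.286, -0.001], [-0.0, 0.005, -1.0]]
wrist_force: [-8.0, -1.9, 7.2]
gripper_width: 0.23
```

```bash
python3 l.py
```

```text
t24.95 phi -73.98 (adv 27.89 deg=0.487 rad) r 0.1524 z 0.0650 yaw -73.36 Ft -8.2 Fr -0.4 Fz 7.2 w 20.0 M [-0.55  2.04 -0.21]
```

Call:
play_rows(deltas=[[0,-0.106,0,0,0,-0.2,10],[0,-0.106,0,0,0,-0.2,10]])

```text
time_s: 25.15
tcp_pos: [0.5898, -0.0968, 0.0651]
ee_rot: [[0.303, -0.953, -0.005], [-0.953, -0.303, -0.001], [-0.0, 0.006, -1.0]]
wrist_force: [-8.4, -1.5, 8.5]
gripper_width: 0.233
```

```bash
python3 l.py
```

```text
t25.15 phi -73.10 (adv 28.77 deg=0.502 rad) r 0.1524 z 0.0651 yaw -72.37 Ft -8.5 Fr -1.0 Fz 8.5 w 20.3 M [-0.6   2.26 -0.21]
```

Call:
play_rows(deltas=[[0,-0.106,0,0,0,-0.2,10],[0,-0.106,0,0,0,-0.2,10]])

```text
time_s: 25.35
tcp_pos: [0.5921, -0.0961, 0.065]
ee_rot: [[0.319, -0.948, -0.006], [-0.948, -0.319, -0.001], [-0.001, 0.006, -1.0]]
wrist_force: [-7.9, -2.2, 7.7]
gripper_width: 0.229
```

```bash
python3 l.py
```

```text
t25.35 phi -72.19 (adv 29.68 deg=0.518 rad) r 0.1524 z 0.0650 yaw -71.38 Ft -8.2 Fr -0.3 Fz 7.7 w 19.9 M [-0.72  2.32 -0.24]
```

Call:
play_rows(deltas=[[0,-0.06,0,0,0,-0.12,10],[0,-0.06,0,0,0,-0.12,10],[0,-0.06,0,0,0,-0.12,10]])

```text
time_s: 25.65
tcp_pos: [0.5957, -0.0949, 0.0651]
ee_rot: [[0.33, -0.944, -0.001], [-0.944, -0.33, -0.001], [0.0, 0.001, -1.0]]
wrist_force: [-4.3, -1.4, 4.8]
gripper_width: 0.234
```

```bash
python3 l.py
```

```text
t25.65 phi -70.76 (adv 31.11 deg=0.543 rad) r 0.1524 z 0.0651 yaw -70.72 Ft -4.5 Fr -0.1 Fz 4.8 w 20.4 M [-0.52  1.28 -0.01]
```

Call:
play_rows(deltas=[[0,0,0,0,0,0,10],[0,0,0,0,0,0,10],[0,0,0,0,0,0,10],[0,0,0,0,0,0,10],[0,0,0,0,0,0,10]])

```text
time_s: 26.15
tcp_pos: [0.5958, -0.0949, 0.0651]
ee_rot: [[0.33, -0.944, -0.001], [-0.944, -0.33, -0.001], [0.001, 0.001, -1.0]]
wrist_force: [-4.1, -2.9, 4.5]
gripper_width: 0.231
```

```bash
python3 l.py;  python3 -c "
from station import r
from h import *
S=r.capture('side');T=r.capture('top')
import pickle; pickle.dump((S,T),open('c3.pkl','wb'))
crop(S,285,150,385,225,8,'pics/s18.png')
crop(T,260,140,380,240,6,'pics/t18.png')
S0,T0=pickle.load(open('c1.pkl','rb'))
# rectified dial views from above, head frame: 4 px/mm
th=np.radians(-1.4)
def rect(c,n):
    g=np.linspace(70,-70,420);X,Y=np.meshgrid(g[::-1]/1000,g/1000)  # u=x rel, v=-y rel
    P=np.c_[(.5455+X*np.cos(th)-Y*np.sin(th)).ravel(),(.049+X*np.sin(th)+Y*np.cos(th)).ravel(),np.full(X.size,.071)]
    m=proj(c,P).astype('f4').reshape(420,420,2)
    return cv2.remap(c['pixels'],m[...,0],m[...,1],cv2.INTER_CUBIC)[:,:,::-1]
for k,a,b in(('s',S0,S),('t',T0,T)):
    cv2.imwrite(f'pics/rect_{k}.png',cv2.resize(np.hstack([rect(a,0),rect(b,0)]),(800,400)))
"
```

```text
t26.15 phi -70.73 (adv 31.14 deg=0.544 rad) r 0.1524 z 0.0651 yaw -70.72 Ft -4.9 Fr 1.3 Fz 4.5 w 20.1 M [-0.71  1.28 -0.03]
```

View pics/s18.png

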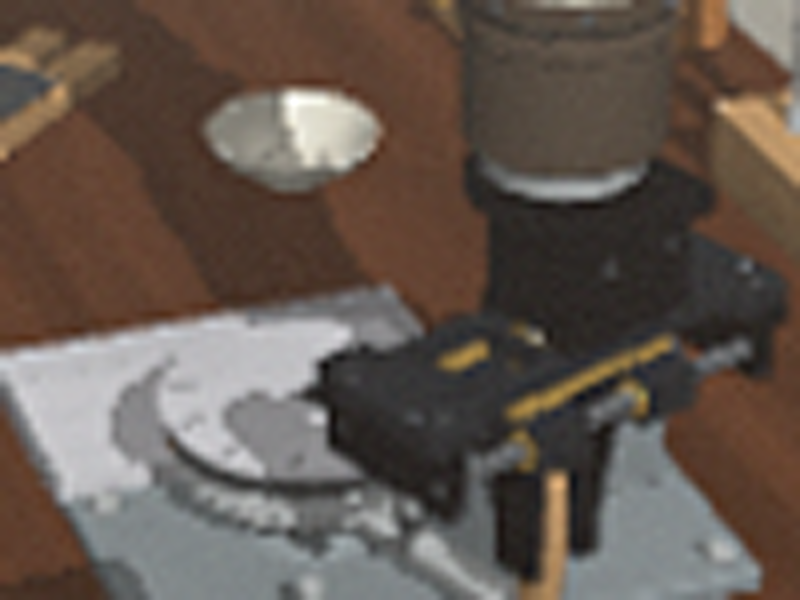

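View pics/rect_s.png

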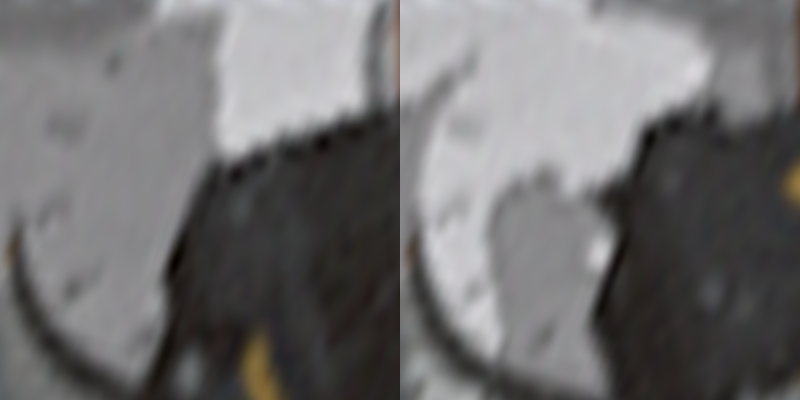

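View pics/t18.png

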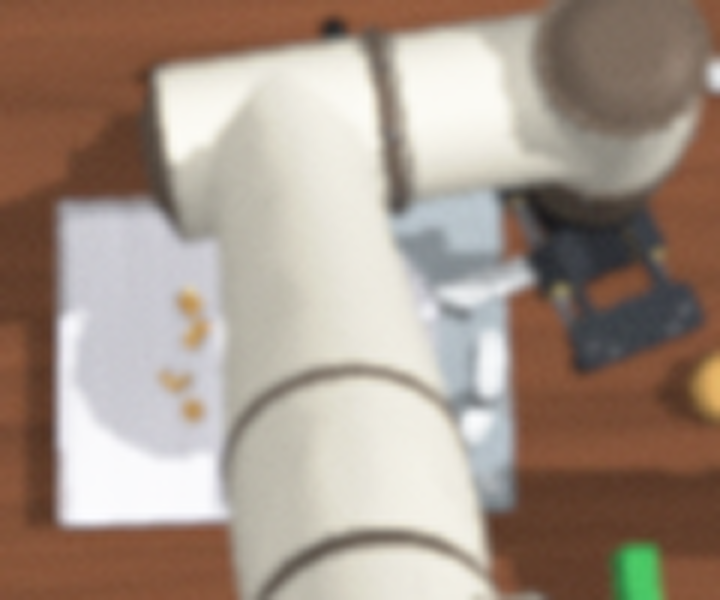

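```bash
python3 -c "
from station import r
print(r.finish_job())
import l; l.st()"
```

```text
the job is handed in; nothing more can be done
None
the job is handed in; nothing more can be done
```

I scraped all four offcuts into the catch tray and set the block back down where it came from. I then pinched the lever handle and swung it counter-clockwise in one stroke to the third click, and handed the job in at about 26 s still holding it there. The hand-in gave no verdict.

**What the last checks showed**
- **Offcuts:** the top camera shows all four in the tray and the dial clear. They lie within about 37 mm (x) and 26 mm (y) of the tray's middle.
- **Block:** it stands upright on the bench about 0.5 m from the tray. After the release, the other tools I could see near it looked unmoved.
- **Clicks:** there were three force drops, from about 8–9 N to 4.5–5 N. They came after roughly 10°, 20.5° and 31° of TCP travel along the arc.
- **Hold:** a force of about 4.9 N was still pushing back on the handle at the end. The TCP had advanced 0.54 rad, which I take to put the lever at about 0.52 rad.
- **Dial:** its 30° hour marks lie back on their starting places to about 1°, which fits a turn of about 0.52 rad.

**What did not fully agree:** the gripper read 20 mm on the 22 mm handle, and there was an upward force of 4–8 N during the stroke. The grip held steady throughout. I could not read the ratchet angle directly; it is inferred from the force drops, the TCP path and the dial marks.

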